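# Put the press punch away and secure its case with a snap hook

### The arm

A 7-joint arm with a two-finger parallel gripper is mounted at the origin on a cart in front of the work surface, level with it; the furniture and walls round the work are solid. World frame = base frame: x ahead of the robot, y to its left, z up, the work surface at z = 0. Lengths are in m, angles in rad, forces in N, time in s.
With the tool pointing down it reaches from about 0.4 to 0.85 m from the base axis. Payload 4.5 kg.
Tool frame: the origin (TCP) lies midway between the tips of the shut fingers; the grasp point (between the pads) lies robot.grip_depth behind it (robot.grip_depth is the distance from the TCP to the grasp point, in m); z points along the fingers, y is the line along which they close (so a half turn about z gives the same grasp; the last joint's range is limited). The gripper opens to 88 mm and grips with 3 to 60 N. Pads are 18 mm wide; open, the fingers measure 123 mm over their backs; the gripper's body (75 mm by 187 mm) begins 45 mm behind the grasp point.
Start: joints at [-1.153, 0.689, -0.195, 1.565, 0.157, 0.902, -0.215], TCP at [0.234, 0.58, 0.217] pointing down, gripper open.
Joint ranges: [-3.01, 3.01], [-0.46, 2.08], [-1.47, 1.51], [0.13, 2.56], [-1, 4.14], [0.04, 2.09], [-2.66, 2.66]. Speed limits (rad/s): [2.57, 2.57, 3.14, 3.14, 3.14, 3.14, 3.14].

### API

Orientations are given as a 3x3 rotation matrix whose columns are the frame's x, y, z axes.
In Python, from plant import sensors, cams, robot gives the robot as it stands.
- The arm moves only by the shell command python3 -m creep 'ROWS' [FORCE]. ROWS is text: rows parted by semicolons, each of 7 numbers parted by spaces: the turn, a rotation vector about the tool's x, y, z in rad, then the shift along the tool's x, y, z in cm, then the closure, from 0 (fully open) to 1 (shut). In form: wx wy wz tx ty tz claw; .... A call has 1 to 10 rows; each row shifts and turns the commanded pose from where the row before left it, along the tool's axes as they then stand; what a row does not reach is not made up. A row lasts 1/12 s, in which the tool goes at most 41.7 mm and 7.16 degrees, less where a joint would pass 70% of its speed; a pose out of reach is approached as far as the arm can. A call is refused whole if a number of a shift passes 4.17 or a number of a turn 0.125, either way. A call with a gripper value outside its range is refused whole. The fingers move at their own pace and stop on an object; FORCE is the grip in N (left out, the last holds). Time passes only in rows, so rows that do not move let the fingers close. It gives the time, the measured TCP pose, the force, the opening and the grip force at its end, in the units of the state.
- sensors.read_state(): the state, without advancing time (a new reading comes with each control period).
- cams.camera(name): name is "scene" or "top" or "wrist"; returns the picture (384x512x3 uint8, red, green, blue); there is no depth.
- cams.camera_params(name): a dict with "mtx" (3x3 intrinsics, pixels), "cam_to_world" (4x4, takes a point from camera to world coordinates); the wrist camera has in their place "hand_eye" (4x4, takes a point from camera to tool coordinates, whose origin is the TCP and whose axes are the flange's). Camera axes: x right, y down, z forward; pixel columns grow to the right and rows downward; lengths in m; the calibration is good to about 2 mm. A picture is of the moment at which its call begins: read the wrist's pose just before it. camera_params takes no time and is no camera call.
- robot.sign_off(): hands the job in; it is judged then, once.
The state is a dict: "t": time; "joints": joint angles; "joint_velocities": joint speeds; "effort": joint torques, N m; "eef_pos": TCP position; "tcp_rot": TCP orientation; "ft_force": force on the tool from outside, world axes, zero at the start; "ft_torque": the same for the moment, N m; "width": finger opening in m; "grip_force": force on a finger pad.
Only numpy, scipy, OpenCV 4.12 (cv2) and the standard library are available. Lean on these libraries where they do the work, as an engineer would, in place of code of your own. Each camera call takes 0.05 s, during which the arm holds its last target. There are 200 camera calls.

### The job

Put the press punch away: stand it, flange down, fully home in the empty round hole of the green tooling case, then shut the lid so that the staple comes up through the slot of the lid's tongue. Lock the case with the snap hook: push its sprung gate against one leg of the staple, above the tongue, until the leg is inside the hook and the gate snaps shut, and leave the hook lying there. Leave the other tools where they lie.

Things in the scene. Friction and masses are not known exactly. Their poses are not given: they have to be found in the camera images.
- press_punch: Loose turned-steel press punch, 60 mm tall, 0.38 kg, standing upright. Round flange 43 mm in diameter from z = 0 to 28 mm, then a plain stem 24 mm in diameter up to z = 60 mm, to be gripped from above. Origin: centre of its underside; z up the axis.
- tool_case: Green sheet-steel case, fixed; origin: centre of its underside; x from front to back (away from the robot at yaw 0), y to its left, z up. Walls 110 (x) by 190 (y), 70 mm high, 3 thick; wooden insert inside, top z = 24. A spacer tube (46 mm tall) stays fixed in the insert's other hole at y = +50. In front stands the staple (see its legs). Behind the staple the shut lid's top is z = 75, clear above.
- punch_nest (a point): Centre of the empty round hole for the punch, on the case floor where the punch's underside must stand: 12 mm in front of the case's centre, 42 mm to its right, 3 mm above its underside. Hole 47 mm wide, 21 mm deep, chamfered mouth at z = 24 mm in the case.
- case_lid (a joint): Angle of the lid in rad: 0 shut (a plate 118 mm deep by 197 mm wide, top at z = 75 mm in the case, ribs 2 mm higher), grows as it opens up and back; stop at 1.85. It starts open, about upright. The hinge is stiff: the open lid stays where it is left, and falls shut by itself once below about 0.9 rad; pushing it takes under 2 N.
- lid_hinge (a point): Middle of the hinge line, at the case's upper back edge (59 mm behind the case's centre, 71 mm up). The hinge axis is the case's y axis.
- lid_tongue (a point): Middle of the free end of the steel tongue at the front of the lid, 163 mm from the hinge line (moves with the lid). The tongue is 80 mm wide, 3 mm thick, 45 mm long and in one plane with the lid's top; its slot, 62 by 25 mm, drops over the staple.
- staple_left (a point): Point on the axis of the staple's left leg, 85 mm above the table (10 mm above the tongue of the shut lid). The staple is an inverted U of 7 mm round bar in the case plane x = -77 mm, fixed on a bracket: upright legs at case y = +25 and -25 mm, straight up to z = 104, arched top at z = 120 mm; window between the legs 43 mm wide.
- staple_right (a point): The same point on the staple's right leg (case y = -25 mm).
- snap_hook: Loose D-shaped snap hook (carabiner) of pale metal with a dark sprung gate, lying flat, 105 by 65 by 11 mm, 0.13 kg. Origin: underside, near the middle of the D; x lengthwise to the nose end, y from spine to gate, z up. Inside space x -49 to +36, y -25 to +20 mm; body reaches x -59 to +46 mm. Spine bar at y = -30, gate at y = +24 mm.
- hook_gate (a joint): Angle of the hook's sprung gate in rad: 0 shut, grows as it is pressed inward, stop at 0.95. Hinged at hook x = -30, y = +24 mm; its free end is at x = +20 mm, beside the nose's end at x = +22 mm. The spring shuts it; pushing it open near its free end takes about 2.5 to 4 N.
- hook_spine (a point): Middle of the best gripping place on the hook's spine, x = -16, y = -30, z = 5.5 mm in the hook. The spine is a straight flat-sided bar 10 mm wide (y) and 11 mm high, from x = -34 to +23 mm: grip it across y from above, one finger inside the D.
- hook_mouth (a point): Where a bar should meet the gate: hook x = +14, y = +24 mm (allowed x +9 to +18). A bar pressed square against it swings the gate in; when the bar has got to y = -6 to -12 mm the gate springs shut behind it. The nose end reaches 32 mm beyond the bar: pushing from the case's front, hook x to the case's right, hook y to its back, it goes through the staple's window and the bar is the left leg.
- pouring_cup: Loose aluminium pouring cup, 70 mm wide, 72 mm tall; leave alone. Origin: centre of its underside.
- wax_brush: Loose flat brush with a wooden handle, 200 by 45 by 14 mm; leave alone. Origin: its middle, on the underside.
- ring_gauge: Loose steel ring gauge, 67 mm wide, 16 mm high; leave alone. Origin: centre of its underside.

How it is judged:
On the way, in this order (a step that is already met when the one before it is completed fails the run):
1. the punch stands upright, fully home in the empty hole of the case, let go, with the lid still open (horizontal distance between press_punch and punch_nest below 0.005 m and z of press_punch in the frame of punch_nest below 0.005 m and angle between press_punch's own z axis and vertical below 0.1 rad and contact force between press_punch and the fingers below 0.1 N and value of joint case_lid above 0.3 rad), for 0.2 s.
2. the lid is shut over it (value of joint case_lid below 0.03 rad and horizontal distance between press_punch and punch_nest below 0.005 m and z of press_punch in the frame of punch_nest below 0.005 m and angle between press_punch's own z axis and vertical below 0.1 rad), for 0.2 s.
At the end, for the whole second after the job is handed in: The punch stands in its hole (within 5 mm of its centre and 5 mm of the floor, upright), the lid is shut (under 0.03 rad), exactly one leg of the staple passes through the inside of the snap hook, above the tongue, the hook's gate is shut (under 0.06 rad) and the hook lies still, released (all of step 2 and (((x of staple_left in the frame of snap_hook between -0.047 and 0.036 m and y of staple_left in the frame of snap_hook between -0.025 and 0.022 m and z of staple_left in the frame of snap_hook between -0.016 and 0.026 m) and not (x of staple_right in the frame of snap_hook between -0.047 and 0.036 m and y of staple_right in the frame of snap_hook between -0.025 and 0.022 m and z of staple_right in the frame of snap_hook between -0.016 and 0.026 m)) or ((x of staple_right in the frame of snap_hook between -0.047 and 0.036 m and y of staple_right in the frame of snap_hook between -0.025 and 0.022 m and z of staple_right in the frame of snap_hook between -0.016 and 0.026 m) and not (x of staple_left in the frame of snap_hook between -0.047 and 0.036 m and y of staple_left in the frame of snap_hook between -0.025 and 0.022 m and z of staple_left in the frame of snap_hook between -0.016 and 0.026 m))) and value of joint hook_gate below 0.06 rad and linear speed of snap_hook below 0.02 m/s); the robot touches nothing.
It fails at once if the aluminium pouring cup is shifted by more than 30 mm (distance of pouring_cup from where it was at the start of the episode above 0.03 m).
It fails at once if the wax brush is shifted by more than 30 mm (distance of wax_brush from where it was at the start of the episode above 0.03 m).
It fails at once if the ring gauge is shifted by more than 30 mm (distance of ring_gauge from where it was at the start of the episode above 0.03 m).
It also fails if it takes over 62 s, if anything falls off the work surface, if the arm or the gripper's body presses on something with over 40 N, if the wrist force passes 120 N, or if a joint passes its speed limit or range.

## Working session

There is one attempt and no reset: what is moved stays moved. The work goes in short steps, Python scripts to look and compute and a shell command to move; the robot and the scene stay as the last step left them, time stands still between calls to the robot, and variables do not carry over. Pictures are saved under pics/ and viewed, at most 10 in all, crops included, and the job is handed in when it is done.

```bash
ls; mkdir -p pics
python3 - <<'E'
from plant import sensors,cams,robot
import cv2,numpy as np
np.set_printoptions(precision=4,suppress=True)
s=sensors.read_state();print(s['t'],s['eef_pos'],s['tcp_rot'],s['width'],robot.grip_depth)
for n in ("scene","top","wrist"):
    p=cams.camera_params(n);print(n,p)
a=cams.camera("scene");b=cams.camera("top")
cv2.imwrite("pics/scene.png",a[:,:,::-1]);cv2.imwrite("pics/top.png",b[:,:,::-1])
cv2.imwrite("pics/top2.png",cv2.resize(b[:,:,::-1],(800,600),interpolation=cv2.INTER_CUBIC))
cv2.imwrite("pics/scene2.png",cv2.resize(a[:,:,::-1],(800,600),interpolation=cv2.INTER_CUBIC))
E
```

```text
pics
0.0 [0.2338 0.5789 0.2163] [[-0.9273  0.3743 -0.0006]
 [ 0.3743  0.9273 -0.0018]
 [-0.0001 -0.0019 -1.    ]] 0.08802957716921866 0.0187
scene {'mtx': array([[446.2829,   0.    , 249.1978],
       [  0.    , 446.2829, 197.069 ],
       [  0.    ,   0.    ,   1.    ]]), 'cam_to_world': array([[ 0.8504, -0.382 ,  0.3617,  0.0115],
       [-0.526 , -0.6093,  0.5934, -0.9521],
       [-0.0063, -0.6949, -0.7191,  1.1606],
       [ 0.    ,  0.    ,  0.    ,  1.    ]])}
top {'mtx': array([[467.4017,   0.    , 252.0782],
       [  0.    , 467.4017, 191.8961],
       [  0.    ,   0.    ,   1.    ]]), 'cam_to_world': array([[ 0.0133, -0.9913,  0.1307,  0.3685],
       [-0.9999, -0.0128,  0.0047, -0.0865],
       [-0.003 , -0.1307, -0.9914,  1.5803],
       [ 0.    ,  0.    ,  0.    ,  1.    ]])}
wrist {'mtx': array([[320.9583,   0.    , 254.5491],
       [  0.    , 320.9583, 192.7588],
       [  0.    ,   0.    ,   1.    ]]), 'hand_eye': array([[-0.    , -0.9664, -0.2572,  0.0659],
       [ 1.    , -0.    , -0.0001, -0.001 ],
       [ 0.0001, -0.2572,  0.9664, -0.1687],
       [ 0.    ,  0.    ,  0.    ,  1.    ]])}
```

View pics/top2.png

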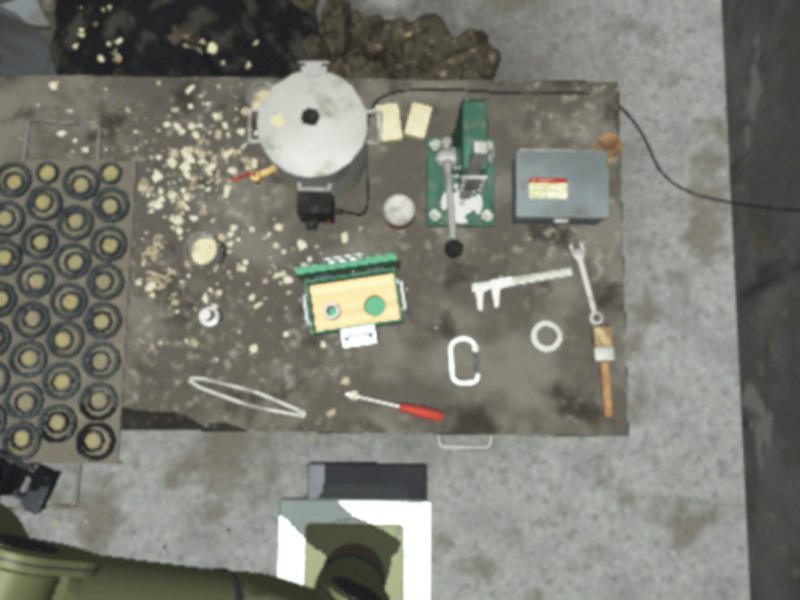

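View pics/scene2.png

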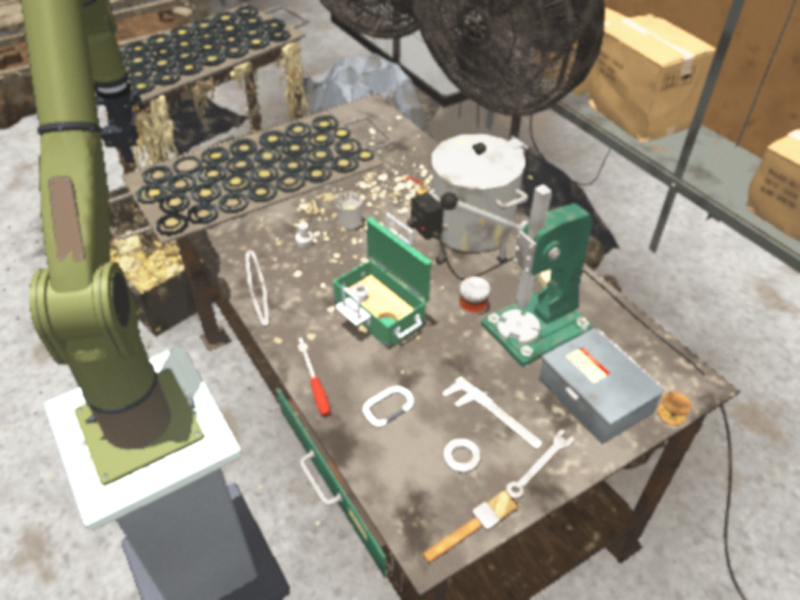

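Top view: punch at ~(208,317), case at ~(355,300), hook at ~(463,360) with its gate to the right, ring gauge (546,335), brush (605,370), cup (203,250). I'll enlarge crops to measure.

Run:
```python
import cv2,numpy as np
b=cv2.imread("pics/top.png")
c=cv2.resize(b[155:255,120:253],None,fx=6,fy=6,interpolation=cv2.INTER_CUBIC)
d=cv2.resize(b[205:255,275:325],None,fx=6,fy=6,interpolation=cv2.INTER_CUBIC)
cv2.imwrite("pics/c1.png",c)
a=cv2.imread("pics/scene.png")
e=cv2.resize(a[140:300,180:300],None,fx=5,fy=5,interpolation=cv2.INTER_CUBIC)[:600]
f=cv2.resize(a[135:225,180:280],None,fx=5,fy=5,interpolation=cv2.INTER_CUBIC)
cv2.imwrite("pics/c2.png",np.hstack([f[:300],d]) if 0 else np.hstack([f,np.vstack([d,np.zeros((150,300,3),np.uint8)])]))
```

```text
(no output)
```

View pics/c1.png

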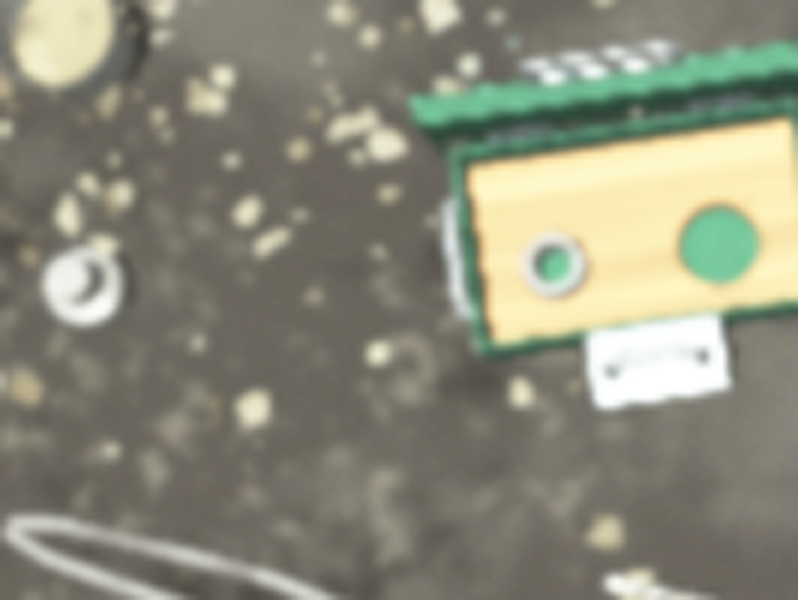

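View pics/c2.png

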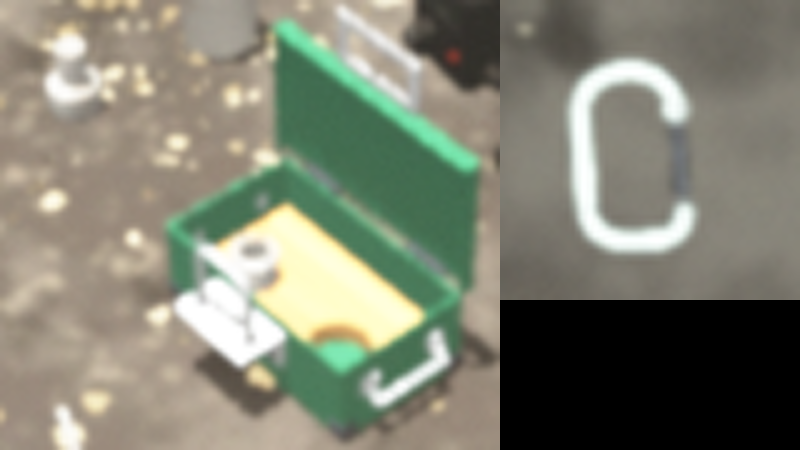

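c1 shows the punch (flange centre ~(83,285)), hole (719,244), tube (554,264), case front-left corner (482,355), and staple legs (612,370) and (702,355). In c2 the hook's nose end is at the bottom (gate rows 122–205, body 60–252, columns 570–693).

```bash
cat > h.py <<'E'
from plant import sensors,cams,robot
import cv2,numpy as np
from scipy.spatial.transform import Rotation as R
np.set_printoptions(precision=4,suppress=True)
def campose(n):
    p=cams.camera_params(n)
    if n!="wrist": return p['mtx'],p['cam_to_world']
    s=sensors.read_state();T=np.eye(4);T[:3,:3]=s['tcp_rot'];T[:3,3]=s['eef_pos']
    return p['mtx'],T@p['hand_eye']
def ray(uv,z,K,T):
    d=T[:3,:3]@np.linalg.solve(K,[*uv,1]);return T[:3,3]+d*(z-T[2,3])/d[2]
def proj(P,K,T):
    q=(np.asarray(P)-T[:3,3])@T[:3,:3];q=q@K.T;return q[...,:2]/q[...,2:]
def delta(pos,yaw):
    """yaw = world direction angle of tool y, tool down"""
    s=sensors.read_state();c,sn=np.cos(yaw),np.sin(yaw)
    y=np.array([c,sn,0]);z=np.array([0,0,-1.]);x=np.cross(y,z)
    Rt=np.c_[x,y,z];r=s['tcp_rot']
    print('pos',s['eef_pos'],'rotvec',R.from_matrix(r.T@Rt).as_rotvec(),
      'shift_cm now-axes',r.T@(pos-s['eef_pos'])*100,'target-axes',Rt.T@(pos-s['eef_pos'])*100)
E
python3 - <<'E'
from h import *
K,T=campose("top")
f=lambda u,v,o:(o[0]+(u+.5)/6-.5,o[1]+(v+.5)/6-.5)
o=(120,155)
for n,u,v,z in [("hole",719,244,.024),("tube",554,264,.049),("FL",482,355,.07),("BL",450,150,.07),("flange",83,285,.028),("stem",73,280,.06),("legL",612,372,.035),("legR",702,357,.035),("brFR",730,388,.035),("brFL",597,408,.035),
  ("archL",612,360,.12),("cup",62,35,.072)]:
    print(n,ray(f(u,v,o),z,K,T))
o=(275,205)
for n,u,v in [("spineTop",82,115),("spineBot",90,215),("gateTop",180,122),("gateBot",182,205),("bodyTop",130,60),("bodyBot",133,252)]:
    print(n,ray(f(u,v,o),.0055,K,T))
E
```

```text
hole [ 0.5618 -0.0368  0.024 ]
tube [0.5464 0.053  0.049 ]
FL [0.494  0.0887 0.07  ]
BL [0.6058 0.1093 0.07  ]
flange [0.5337 0.3171 0.028 ]
stem [0.533  0.3143 0.06  ]
legL [0.4884 0.0208 0.035 ]
legR [ 0.4974 -0.0288  0.035 ]
brFR [ 0.4805 -0.0445  0.035 ]
brFL [0.4685 0.0286 0.035 ]
archL [0.4881 0.015  0.12  ]
cup [0.6665 0.3235 0.072 ]
spineTop [ 0.4695 -0.2022  0.0055]
spineBot [ 0.4137 -0.2069  0.0055]
gateTop [ 0.4663 -0.2572  0.0055]
gateBot [ 0.4199 -0.2583  0.0055]
bodyTop [ 0.5008 -0.2291  0.0055]
bodyBot [ 0.3935 -0.2309  0.0055]
```

```bash
python3 -c "
from h import *
delta(np.array([.533,.316,.14]),1.745)"
```

```text
pos [0.2338 0.579  0.2164] rotvec [-0.0017 -0.0003 -0.5579] shift_cm now-axes [-37.5831 -13.1723   7.667 ] target-axes [-24.9057 -31.0826   7.6394]
```

```bash
python3 -m creep '0 0 -.1116 0 0 0 0;0 0 -.1116 0 0 0 0;0 0 -.1116 0 0 0 0;0 0 -.1116 0 0 0 0;0 0 -.1116 0 0 0 0'; python3 -m creep '0 0 0 -2.49 -3.11 .76 0;0 0 0 -2.49 -3.11 .76 0;0 0 0 -2.49 -3.11 .76 0;0 0 0 -2.49 -3.11 .76 0;0 0 0 -2.49 -3.11 .76 0;0 0 0 -2.49 -3.11 .76 0;0 0 0 -2.49 -3.11 .76 0;0 0 0 -2.49 -3.11 .76 0;0 0 0 -2.49 -3.11 .76 0;0 0 0 -2.49 -3.11 .76 0'
python3 - <<'E'
from h import *
delta(np.array([.533,.316,.14]),1.745)
K,T=campose("wrist");im=cams.camera("wrist")
cv2.imwrite("pics/w1.png",im[:,:,::-1])
print(proj([[.533,.316,.06],[.533,.316,.028]],K,T))
g=cv2.medianBlur(cv2.cvtColor(im,cv2.COLOR_RGB2GRAY),5)
print(cv2.HoughCircles(g,cv2.HOUGH_GRADIENT,1.5,30,param1=80,param2=30,minRadius=15,maxRadius=70))
E
```

```text
t: 0.52
eef_pos: [0.234, 0.5791, 0.2166]
tcp_rot: [[-0.984, -0.179, -0.0], [-0.179, 0.984, -0.001], [0.0, -0.001, -1.0]]
ft_force: [0.2, 0.0, -0.4]
width: 0.0884
grip_force: 0.0
t: 1.35
eef_pos: [0.5342, 0.3146, 0.1404]
tcp_rot: [[-0.985, -0.173, -0.001], [-0.173, 0.985, -0.0], [0.001, -0.0, -1.0]]
ft_force: [1.5, 0.9, -0.1]
width: 0.0879
grip_force: 0.0
pos [0.5342 0.3146 0.1404] rotvec [-0.0004 -0.0007  0.0001] shift_cm now-axes [0.0932 0.1558 0.0393] target-axes [0.0933 0.1558 0.0393]
[[257.607  191.877 ]
 [257.2985 182.8447]]
[[[395.25 230.25  69.15]
  [377.25 281.25  65.85]
  [315.75 207.75  69.15]
  [294.75 290.25  60.9 ]
  [438.75 302.25  49.35]
  [360.75 245.25  69.15]
  [255.75 114.75  62.55]
  [213.75 197.25  64.2 ]
  [441.75 147.75  65.85]
  [153.75 290.25  60.9 ]
  [323.25 170.25  67.5 ]
  [426.75 224.25  67.5 ]
  [285.75  60.75  59.1 ]
  [ 66.75 303.75  51.  ]
  [369.75 312.75  37.8 ]
  [246.75 369.75  54.  ]
  [228.75 284.25  67.5 ]
  [335.25 353.25  67.5 ]
  [426.75 254.25  57.6 ]
  [203.25 228.75  47.7 ]
  [341.25 270.75  37.8 ]
  [405.75 341.25  65.85]
  [ 78.75 188.
[... 412 characters left out ...]
 [281.25  95.25  52.65]
  [410.25 185.25  69.15]
  [206.25  65.25  35.4 ]
  [368.25 344.25  34.35]
  [281.25 224.25  44.4 ]
  [ 87.75 231.75  44.4 ]
  [485.25 119.25  20.1 ]
  [482.25 209.25  24.  ]
  [257.25  35.25  25.8 ]
  [413.25 282.75  26.25]
  [ 23.25 174.75  29.4 ]
  [266.25 143.25  35.85]
  [471.75 308.25  16.05]
  [ 42.75 276.75  16.05]
  [356.25 174.75  39.45]
  [249.75 224.25  19.65]
  [150.75 257.25  32.85]
  [303.75 330.75  32.85]
  [ 89.25 140.25  32.55]
  [108.75 207.75  32.1 ]
  [468.75  71.25  26.1 ]
  [ 59.25 212.25  22.8 ]
  [ 24.75 206.25  17.55]
  [222.75 254.25  20.85]
  [218.25 114.75  31.95]
  [  9.75 266.25  31.05]
  [342.75  66.75  29.1 ]
  [186.75  96.75  25.35]]]
```

View pics/w1.png

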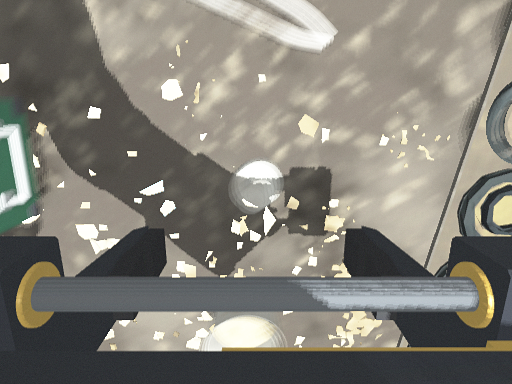

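The wrist view shows the punch blob about columns 229–284, rows 160–215 (centre ~(257,187)), a little lower than predicted. I'll cross-check with the scene view and line profiles.

Run:
```python
from h import *
K,T=campose("scene")
f=lambda u,v:(180+(u+.5)/5-.5,135+(v+.5)/5-.5)
print("scene flange",ray(f(72,78),.028,K,T),"stem",ray(f(70,45),.06,K,T))
g=cv2.cvtColor(cv2.imread("pics/w1.png"),cv2.COLOR_BGR2GRAY)
print("col257 rows140..235",g[140:236,255:260].mean(1).astype(int))
print("row190 cols215..300",g[188:193,215:300].mean(0).astype(int))
cv2.imwrite("pics/w1c.png",cv2.resize(cv2.imread("pics/w1.png")[140:235,200:320],None,fx=6,fy=6,interpolation=cv2.INTER_CUBIC))
```

```text
scene flange [0.5321 0.3158 0.028 ] stem [0.5341 0.3163 0.06  ]
col257 rows140..235 [174 171 167 162 158 155 153 151 151 150 150 150 150 150 149 149 149 153
 159 169 161 239 250 254 255 255 255 255 255 255 255 255 255 255 255 255
 254 254 222 177 210 233 223 184 159 158 162 161 164 164 167 169 170 168
 170 169 168 168 166 167 167 166 166 165 165 163 218 194 149 142 136 118
 100  85  83  82  84  86  89  92  95  98  98 100 100  96  92  87  84  79
  78  72 109 182 254 254]
row190 cols215..300 [ 84  81  81  82  81  82  83  83  84  84  83  84  82  98 107 106 114 125
 126 129 139 145 143 144 151 156 155 156 156 158 160 162 162 164 165 165
 166 166 166 166 166 167 168 167 166 167 165 168 167 172 174 171 170 179
 178 177 173 179 175 164 164 165 158 157 145 135 137 121 119 112  85  85
  85  85  84  84  84  84  84  82  82  82  79  78  77]
```

View pics/w1c.png

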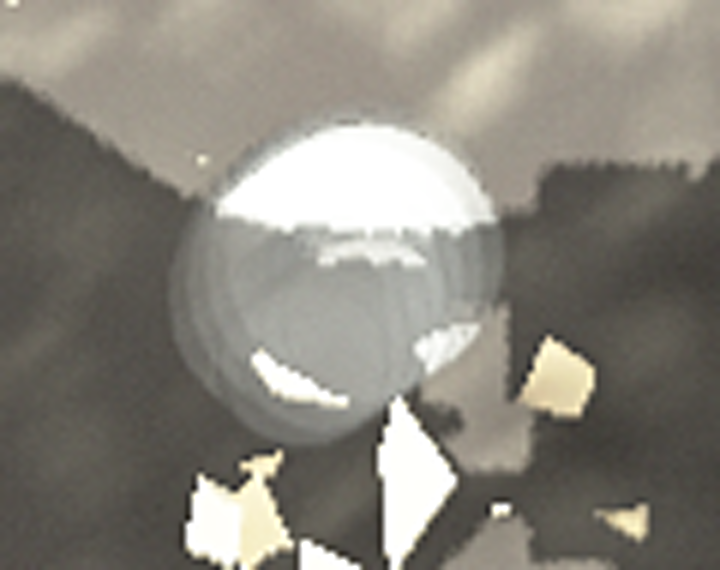

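Run:
```python
from h import *
K,T=campose("wrist");print(T)
a=np.linspace(0,2*np.pi,73)
for z,r in((0,.0215),(.028,.0215),(.06,.012)):
    q=proj(np.c_[.534+r*np.cos(a),.316+r*np.sin(a),0*a+z],K,T);print(z,q.min(0),q.max(0))
```

```text
[[-0.1609  0.9528  0.2575  0.4762]
 [ 0.9869  0.158   0.0322  0.2942]
 [-0.01    0.2594 -0.9657  0.3069]
 [ 0.      0.      0.      1.    ]]
0 [248.1692 148.9456] [292.4236 192.4501]
0.028 [247.2502 153.0477] [295.7061 200.4436]
0.06 [257.9484 170.8952] [288.2851 200.3489]
```

Run:
```python
from h import *
for i in range(3):
    delta(np.array([.534,.316,.14]),1.745); im=cams.camera("wrist")
print(sensors.read_state()['t'],sensors.read_state()['joint_velocities'])
cv2.imwrite("pics/w2.png",im[:,:,::-1])
# circle via hough near
g=cv2.cvtColor(im,cv2.COLOR_RGB2GRAY)
old=cv2.imread("pics/w1.png",0)
print(cv2.phaseCorrelate(np.float32(old[:220]),np.float32(g[:220])))
```

```text
pos [0.5422 0.3041 0.1384] rotvec [-0.0098  0.0023 -0.0125] shift_cm now-axes [ 0.6208  1.3023 -0.1747] target-axes [ 0.6049  1.3116 -0.1605]
pos [0.5393 0.3068 0.1388] rotvec [-0.008   0.0005 -0.0129] shift_cm now-axes [ 0.3766  0.994  -0.1265] target-axes [ 0.3638  0.9998 -0.1184]
pos [0.536  0.3113 0.1396] rotvec [-0.0036 -0.0008 -0.0082] shift_cm now-axes [ 0.1209  0.4931 -0.0403] target-axes [ 0.1168  0.4942 -0.0386]
1.55 [-0.0506 -0.018  -0.0547  0.012  -0.0098 -0.0045 -0.0032]
((4.294400137952437, 0.15586194685340615), 0.6009451190630595)
```

The arm was still overshooting; I'll let it settle and measure again.

```bash
python3 -m creep '0 0 0 0 0 0 0;0 0 0 0 0 0 0;0 0 0 0 0 0 0;0 0 0 0 0 0 0;0 0 0 0 0 0 0'|sed -n 1,2p
python3 - <<'E'
from h import *
K,T=campose("wrist");im=cams.camera("wrist")
delta(np.array([.534,.316,.14]),1.745)
cv2.imwrite("pics/w3.png",im[:,:,::-1])
a=np.linspace(0,2*np.pi,73)
for z,r in((0,.0215),(.028,.0215),(.06,.012)):
    q=proj(np.c_[.534+r*np.cos(a),.316+r*np.sin(a),0*a+z],K,T);print(z,q.min(0),q.max(0))
b=im[:,:,::-1].copy()
for z,r,c in((.028,.0215,(0,0,255)),(.06,.012,(0,255,0))):
    q=proj(np.c_[.534+r*np.cos(a),.316+r*np.sin(a),0*a+z],K,T);
    cv2.polylines(b,[np.int32(q*16)],True,c,1,cv2.LINE_AA,4)
h=np.hstack([im[130:230,190:320,::-1],b[130:230,190:320]])
cv2.imwrite("pics/w3c.png",cv2.resize(h,None,fx=3,fy=3,interpolation=cv2.INTER_CUBIC))
E
```

```text
t: 1.97
eef_pos: [0.5326, 0.3173, 0.1414]
pos [0.5327 0.3171 0.1413] rotvec [0.0002 0.0002 0.0012] shift_cm now-axes [-0.1056 -0.126   0.1317] target-axes [-0.1058 -0.1259  0.1317]
0 [232.0987 156.4637] [275.6322 199.055 ]
0.028 [230.0072 161.1401] [277.6028 207.4562]
0.06 [238.853  179.4577] [268.5891 208.1676]
```

View pics/w3c.png

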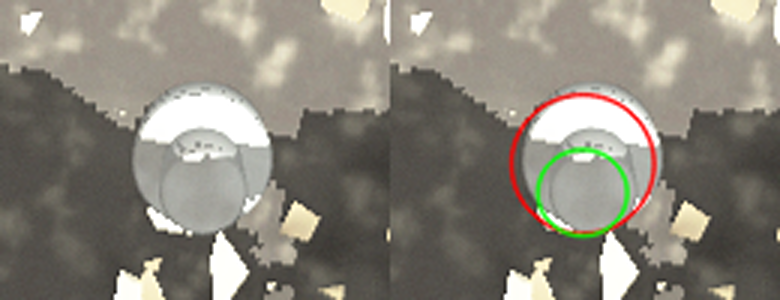

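The settled wrist view shows stem top about 3.7 px to the right of my predicted outline, so the punch is at ≈(0.5335, 0.319). Descend and grip.

```bash
python3 -m creep '0 0 0 -.1 .15 2.5 0;0 0 0 0 0 2.5 0;0 0 0 0 0 2.5 0;0 0 0 0 0 2 0;0 0 0 0 0 1 0;0 0 0 0 0 .6 0;0 0 0 0 0 0 0;0 0 0 0 0 0 0;0 0 0 0 0 0 0;0 0 0 0 0 0 0'; python3 -m creep '0 0 0 0 0 0 .9;0 0 0 0 0 0 .9;0 0 0 0 0 0 .9;0 0 0 0 0 0 .9;0 0 0 0 0 0 .9;0 0 0 0 0 0 .9' 30
```

```text
t: 2.85
eef_pos: [0.5347, 0.3187, 0.0314]
tcp_rot: [[-0.985, -0.173, 0.002], [-0.173, 0.985, 0.001], [-0.002, 0.001, -1.0]]
ft_force: [-0.1, -1.0, 0.5]
width: 0.088
grip_force: 0.0
t: 3.35
eef_pos: [0.5338, 0.3181, 0.0301]
tcp_rot: [[-0.985, -0.173, -0.0], [-0.173, 0.985, 0.0], [0.0, 0.0, -1.0]]
ft_force: [0.7, -0.1, -0.1]
width: 0.0499
grip_force: 0.0
```

```bash
python3 -m creep '0 0 0 0 0 0 .9;0 0 0 0 0 0 .9;0 0 0 0 0 0 .9;0 0 0 0 0 0 .9;0 0 0 0 0 0 .9;0 0 0 0 0 -2 .9;0 0 0 0 0 -3 .9;0 0 0 0 0 -3 .9;0 0 0 0 0 -3 .9;0 0 0 0 0 -3 .9'; python3 -m creep '0 0 0 .34 -2 0 .9;0 0 0 .34 -3 0 .9;0 0 0 .34 -4 0 .9;0 0 0 .34 -4 0 .9;0 0 0 .34 -4 0 .9;0 0 0 .34 -4 0 .9;0 0 0 .34 -4 0 .9;0 0 0 .34 -4 0 .9;0 0 0 .34 -4 0 .9;0 0 0 .34 -2.4 0 .9'
python3 -m creep '0 0 0 0 0 0 .9;0 0 0 0 0 0 .9;0 0 0 0 0 0 .9;0 0 0 0 0 0 .9;0 0 0 0 0 0 .9;0 0 0 0 0 0 .9;0 0 0 0 0 0 .9'
python3 - <<'E'
from h import *
K,T=campose("wrist");im=cams.camera("wrist")
delta(np.array([.5618,-.0368,.17]),1.745)
cv2.imwrite("pics/w4.png",im[:,:,::-1])
E
```

```text
t: 4.18
eef_pos: [0.533, 0.317, 0.1705]
tcp_rot: [[-0.985, -0.173, -0.002], [-0.173, 0.985, -0.002], [0.003, -0.002, -1.0]]
ft_force: [0.1, -0.2, -3.7]
width: 0.0218
grip_force: 30.0
t: 5.02
eef_pos: [0.5606, -0.0434, 0.169]
tcp_rot: [[-0.986, -0.168, -0.003], [-0.168, 0.986, -0.004], [0.004, -0.004, -1.0]]
ft_force: [0.8, -1.5, -4.8]
width: 0.0218
grip_force: 30.0
t: 5.6
eef_pos: [0.5617, -0.0354, 0.1701]
tcp_rot: [[-0.985, -0.175, -0.0], [-0.175, 0.985, 0.0], [0.0, 0.0, -1.0]]
ft_force: [0.1, -0.3, -4.6]
width: 0.0216
grip_force: 30.0
pos [ 0.5617 -0.0357  0.1701] rotvec [0.0002 0.     0.0013] shift_cm now-axes [ 0.0122 -0.1059  0.012 ] target-axes [ 0.0121 -0.106   0.012 ]
```

View pics/w4.png

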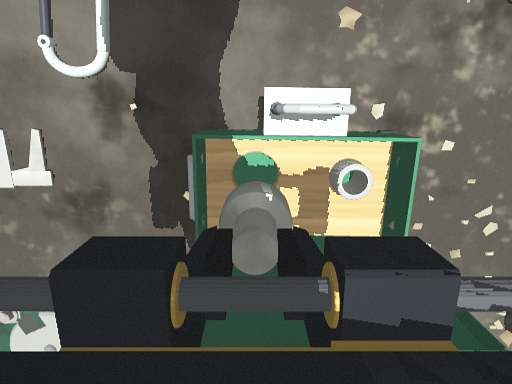

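w4: hole left/right/top edges ≈ cols 232/279, row 152; tube top centre ≈(352,180); case front edge corners ≈(193,131),(419,135); staple cols 270–356 at row 107; held flange cols 219–292, top row 182.

```bash
python3 - <<'E'
from h import *
from scipy.optimize import least_squares
K,T=campose("wrist");s=sensors.read_state();p=s['eef_pos'];Rt=s['tcp_rot']
a=np.linspace(0,2*np.pi,145)
def circ(c,r,z):
    q=proj(np.c_[c[0]+r*np.cos(a),c[1]+r*np.sin(a),0*a+z],K,T);return q.min(0),q.max(0)
for z in(.140,.168): print("flange",circ(p,.0215,z))
for z in(.024,.022): print("hole",circ((.5618,-.0368),.0235,z))
def W(P,v):
    c,n=np.cos(v[2]),np.sin(v[2]);P=np.atleast_2d(P).astype(float)/1000
    return np.c_[v[0]+c*P[:,0]-n*P[:,1],v[1]+n*P[:,0]+c*P[:,1],P[:,2]]
def res(v):
    e=proj(W([[-55,-95,70],[-55,95,70]],v),K,T)-[[193,131],[419,135]]
    h=W([[-12,-42,24]],v)[0];lo,hi=circ(h,.0235,.024)
    st=proj(W([[-77,-28.5,110],[-77,28.5,110]],v),K,T)[:,0]-[270,356]
    return np.r_[e.ravel()/2,lo[0]-232,hi[0]-279,lo[1]-152,st/2]
r=least_squares(res,[.57,0,.175]);print(r.x,r.fun)
print("nest",W([[-12,-42,3]],r.x),"tube",proj(W([[-12,50,49]],r.x),K,T))
E
python3 - <<'E'
import cv2
g=cv2.imread("pics/w4.png")
cv2.imwrite("pics/w4c.png",cv2.resize(g[85:215,180:380],None,fx=4,fy=4,interpolation=cv2.INTER_CUBIC))
E
```

```text
flange (array([222.8689, 180.5998]), array([288.847 , 243.3322]))
flange (array([218.1553, 191.8181]), array([293.9469, 262.9338]))
hole (array([230.8687, 152.4498]), array([277.8202, 198.4735]))
hole (array([231.0103, 152.1751]), array([277.6811, 197.9388]))
[0.5648 0.0068 0.1789] [-1.2254  2.051   0.6754 -0.3548 -0.7407 -0.74   -0.8797  2.0589  0.4389]
nest [[ 0.5604 -0.0366  0.003 ]] tube [[354.2949 179.7499]]
```

View pics/w4c.png

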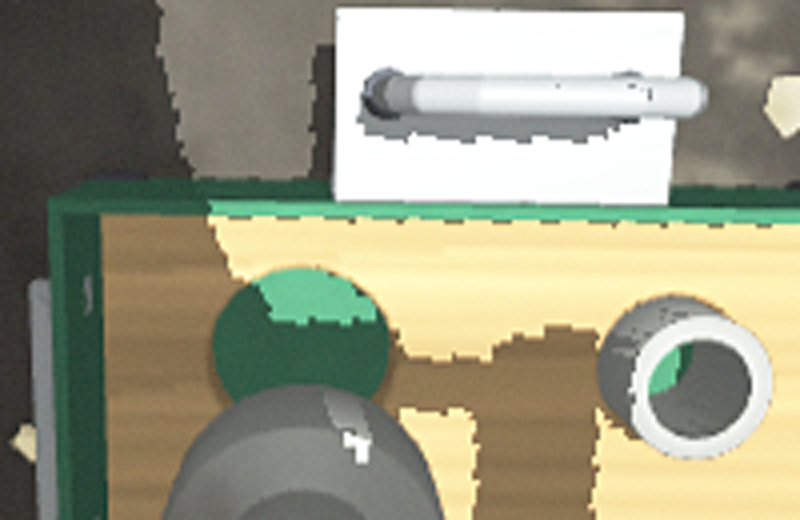

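The crop gives the hole's edges at cols 233–277.5, top row 151.5; front-wall top corner at (192.5,135); tube top centre (355.7,181). Refit.

Run:
```python
from h import *
from scipy.optimize import least_squares
K,T=campose("wrist");s=sensors.read_state();p=s['eef_pos'];print(p)
a=np.linspace(0,2*np.pi,145)
def circ(c,r,z):
    q=proj(np.c_[c[0]+r*np.cos(a),c[1]+r*np.sin(a),0*a+z],K,T);return q.min(0),q.max(0)
def W(P,v):
    c,n=np.cos(v[2]),np.sin(v[2]);P=np.atleast_2d(P).astype(float)/1000
    return np.c_[v[0]+c*P[:,0]-n*P[:,1],v[1]+n*P[:,0]+c*P[:,1],P[:,2]]
def res(v):
    e=proj(W([[-55,-95,70],[-55,95,70],[-12,50,49]],v),K,T)-[[192.5,135],[419,137.2],[355.7,181.5]]
    h=W([[-12,-42,24]],v)[0];lo,hi=circ(h,.0235,.024)
    st=proj(W([[-77,-28.5,104],[-77,28.5,104]],v),K,T)-[[270.5,108.5],[356.3,109]]
    return np.r_[e.ravel(),lo[0]-233,hi[0]-277.5,lo[1]-151.5,st.ravel()/2]
r=least_squares(res,[.57,0,.175]);print(r.x,r.fun)
n=W([[-12,-42,3]],r.x)[0];print("nest",n)
h=p+[.0005,-.0003,0]
print("shift tool", s['tcp_rot'].T@(n-h)*100)
```

```text
[ 0.5617 -0.0357  0.1701]
[0.5659 0.0071 0.169 ] [-1.1555  0.3269  1.7974 -0.3697 -1.3101 -0.0328 -1.5081  0.9658  0.3444
  2.1623  0.0076 -0.4869  0.027 ]
nest [ 0.5611 -0.0363  0.003 ]
shift tool [ 0.1158 -0.007  16.712 ]
```

```bash
python3 -m creep '0 0 0 .1 0 2 .9;0 0 0 0 0 2.5 .9;0 0 0 0 0 2.5 .9;0 0 0 0 0 2 .9;0 0 0 0 0 1.5 .9;0 0 0 0 0 .5 .9;0 0 0 0 0 0 .9;0 0 0 0 0 0 .9;0 0 0 0 0 0 .9;0 0 0 0 0 0 .9'; python3 -m creep '0 0 0 0 0 .3 .9;0 0 0 0 0 .3 .9;0 0 0 0 0 .3 .9;0 0 0 0 0 .3 .9;0 0 0 0 0 0 .9;0 0 0 0 0 0 .9'
```

```text
t: 6.48
eef_pos: [0.5617, -0.0365, 0.0613]
tcp_rot: [[-0.985, -0.173, 0.002], [-0.173, 0.985, 0.0], [-0.002, -0.0, -1.0]]
ft_force: [0.7, 0.0, -4.8]
width: 0.0217
grip_force: 30.0
t: 6.98
eef_pos: [0.5605, -0.0366, 0.0478]
tcp_rot: [[-0.985, -0.173, -0.001], [-0.173, 0.985, 0.0], [0.001, 0.0, -1.0]]
ft_force: [-0.1, 1.0, -4.4]
width: 0.0216
grip_force: 30.0
```

Entered (below the 0.054 rim level) with no contact force. Continue down.

```bash
python3 -m creep '0 0 0 0 0 .3 .9;0 0 0 0 0 .3 .9;0 0 0 0 0 .3 .9;0 0 0 0 0 .3 .9;0 0 0 0 0 .2 .9;0 0 0 0 0 0 .9;0 0 0 0 0 0 .9;0 0 0 0 0 0 .9'
```

```text
t: 7.65
eef_pos: [0.5609, -0.0366, 0.0342]
tcp_rot: [[-0.985, -0.173, 0.0], [-0.173, 0.985, 0.0], [-0.0, 0.0, -1.0]]
ft_force: [0.5, -0.4, -4.9]
width: 0.0218
grip_force: 30.0
```

```bash
python3 -m creep '0 0 0 0 0 .1 .9;0 0 0 0 0 0 .9;0 0 0 0 0 0 .45;0 0 0 0 0 0 .45;0 0 0 0 0 0 .45;0 0 0 0 0 0 .45;0 0 0 0 0 0 .45;0 0 0 0 0 0 .45;0 0 0 0 0 0 .45'; python3 -m creep '0 0 0 0 0 -.5 .45;0 0 0 0 0 -1 .45;0 0 0 0 0 -2 .45;0 0 0 0 0 -3 .45;0 0 0 0 0 -3.5 .45;0 0 0 0 0 -4 .45;0 0 0 0 0 -3 .45;0 0 0 0 0 0 .45;0 0 0 0 0 0 .45;0 0 0 0 0 0 .45'
python3 - <<'E'
from h import *
K,T=campose("wrist");im=cams.camera("wrist");print(sensors.read_state()['eef_pos'])
b=im[:,:,::-1].copy();a=np.linspace(0,2*np.pi,73)
for z,r,c in((.031,.0215,(0,0,255)),(.063,.012,(255,0,0))):
    q=proj(np.c_[.5611+r*np.cos(a),-.0363+r*np.sin(a),0*a+z],K,T)
    cv2.polylines(b,[np.int32(q*16)],True,c,1,cv2.LINE_AA,4)
cv2.imwrite("pics/w5.png",b)
t=cams.camera("top")[:,:,::-1];cv2.imwrite("pics/t5.png",t)
h=np.hstack([cv2.resize(b[60:260,160:420],None,fx=2,fy=2)[:400],cv2.resize(t[150:250,185:255],None,fx=4,fy=4)])
cv2.imwrite("pics/w5c.png",h);print(h.shape)
E
```

```text
t: 8.4
eef_pos: [0.5609, -0.0366, 0.0332]
tcp_rot: [[-0.985, -0.173, 0.0], [-0.173, 0.985, 0.0], [-0.0, 0.0, -1.0]]
ft_force: [-0.1, -0.2, 0.2]
width: 0.0484
grip_force: 0.0
t: 9.23
eef_pos: [0.5602, -0.0369, 0.2032]
tcp_rot: [[-0.985, -0.173, -0.0], [-0.173, 0.985, -0.0], [0.001, -0.0, -1.0]]
ft_force: [-1.1, 0.1, -0.2]
width: 0.0487
grip_force: 0.0
[ 0.5598 -0.0369  0.2024]
(400, 800, 3)
```

View pics/w5c.png

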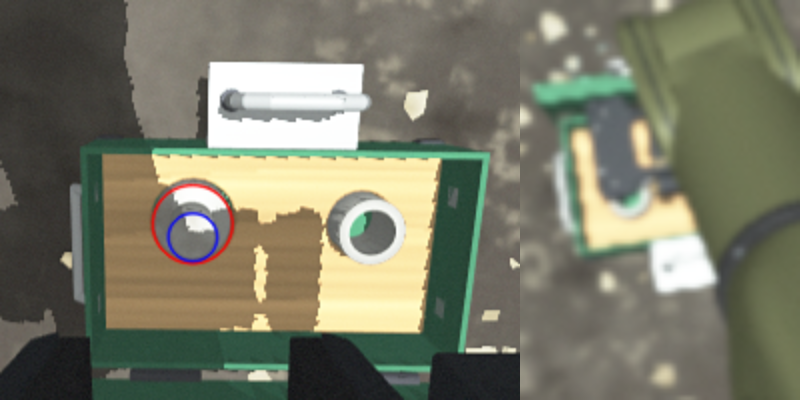

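The red/blue outlines (predicted home position) coincide with the punch's flange and stem: it stands home in the hole. Now estimate the lid angle and the obstacles behind it.

Run:
```python
from h import *
Kt,Tt=campose("top");Ks,Ts=campose("scene")
v=np.array([.5659,.0071,.169]);c,n=np.cos(v[2]),np.sin(v[2])
W=lambda x,y,z:np.array([v[0]+c*x-n*y,v[1]+n*x+c*y,z])
for th in(1.45,1.55,1.65,1.75):
    P=[W(.059-r*np.cos(th),y,.071+r*np.sin(th)) for r,y in((.163,.04),(.163,-.04),(.118,.098),(.118,-.098))]
    print(th,"c1",(proj(P,Kt,Tt)-[120,155])*6+2.5,"c2",(proj(P,Ks,Ts)-[180,135])*5+2)
def tri(a,b):
    A=[];B=[]
    for uv,K,T in((a,Kt,Tt),(b,Ks,Ts)):
        d=T[:3,:3]@np.linalg.solve(K,[*uv,1]);d/=np.linalg.norm(d);M=np.eye(3)-np.outer(d,d);A.append(M);B.append(M@T[:3,3])
    return np.linalg.lstsq(np.vstack(A),np.hstack(B),rcond=None)[0]
s=1.5625
for nme,a,b in(("ball",(453,248),(449,201)),("motor",(316,207),(430,222)),("potlid",(311,117),(480,149)),("jar",(399,210),(475,285))):
    print(nme,tri(np.array(a)/s,np.array(b)/s))
```

```text
1.45 c1 [[522.9785 114.9543]
 [685.2733  89.7825]
 [416.1385 137.1792]
 [801.0827  77.461 ]] c2 [[311.3401  22.3584]
 [392.6327  80.6508]
 [263.61    30.7338]
 [458.7858 173.7311]]
1.55 c1 [[517.9939  82.0814]
 [680.1795  56.9606]
 [412.6946 114.1079]
 [797.4572  54.4746]] c2 [[329.8361  10.7227]
 [411.2953  68.4098]
 [276.5998  22.6288]
 [472.0551 164.5765]]
1.65 c1 [[513.3487  49.8289]
 [675.2336  24.788 ]
 [409.5735  91.4276]
 [793.8357  31.9274]] c2 [[348.2217   1.1092]
 [429.7758  58.2084]
 [289.5791  15.9   ]
 [485.1954 156.8189]]
1.75 c1 [[509.1035  18.6274]
 [670.5013  -6.3061]
 [406.8126  69.4188]
 [790.2632  10.098 ]] c2 [[366.2742  -6.396 ]
 [447.8505  50.1391]
 [302.3984  10.61  ]
 [498.0551 150.5326]]
ball [ 0.6077 -0.1757  0.419 ]
motor [0.7495 0.0797 0.136 ]
potlid [0.8771 0.0765 0.2906]
jar [ 0.7629 -0.0884  0.0642]
```

Run:
```python
import cv2,numpy as np
a=cv2.imread("pics/top.png").astype(int);b=cv2.imread("pics/t5.png").astype(int)
hsv=cv2.cvtColor(cv2.imread("pics/t5.png"),cv2.COLOR_BGR2HSV)
d=np.abs(a-b).max(2)>40
for v in range(100,300,8): print(v,''.join('#' if d[v:v+8,u:u+5].mean()>.5 else '.' for u in range(190,370,5)))
from h import *
s=sensors.read_state();print(s['joints'],s['eef_pos'])
```

```text
100 ....................................
108 ....................................
116 ....................................
124 ....................................
132 ....................................
140 ....................................
148 ....................................
156 ....................................
164 ....#########.......................
172 .....##.#..##.......................
180 ...###########......................
188 ...###########.#....................
196 ...#..########.##...................
204 ........####........................
212 ........#####.......................
220 .........##.#.......................
228 ..........#......###................
236 ..........#.......##................
244 ..................##................
252 ..........##........................
260 .........##...#####.................
268 .........##.......#.##..............
276 ........###.......####..............
284 ........####......#####.............
292 ..........######.#####..............
[ 0.264   0.6544 -0.4722  1.7675  0.3896  0.8164  1.3493] [ 0.5597 -0.0368  0.202 ]
```

```bash
python3 -m creep '0 0 0 0 1 -2 1;0 0 0 0 2 -3 1;0 0 0 0 2 -2 1;0 0 0 -1 2.17 -.8 1;0 0 0 -2.5 0 0 1;0 0 0 -3 0 0 1;0 0 0 -3 0 0 1;0 0 0 -1.9 0 0 1;0 0 0 0 0 0 1;0 0 0 0 0 0 1' 10;  python3 -m creep '0 0 0 0 0 0 1;0 0 0 0 0 0 1;0 0 0 0 0 2 1;0 0 0 0 0 3 1;0 0 0 0 0 3 1;0 0 0 0 0 2.3 1;0 0 0 0 0 0 1;0 0 0 0 0 0 1'
```

```text
t: 10.17
eef_pos: [0.6599, 0.054, 0.279]
tcp_rot: [[-0.985, -0.174, -0.004], [-0.174, 0.985, -0.0], [0.004, 0.001, -1.0]]
ft_force: [-0.4, 0.3, 0.1]
width: 0.0003
grip_force: 0.0
t: 10.83
eef_pos: [0.6594, 0.0532, 0.1778]
tcp_rot: [[-0.985, -0.173, -0.002], [-0.173, 0.985, -0.001], [0.002, -0.0, -1.0]]
ft_force: [0.6, -0.2, -0.2]
width: 0.0008
grip_force: 0.0
```

```bash
python3 -m creep '0 0 0 .8 0 -.5 1;0 0 0 1 0 0 1;0 0 0 1.2 0 0 1;0 0 0 1.2 0 0 1;0 0 0 1.2 0 0 1;0 0 0 1.2 0 0 1;0 0 0 1.2 0 0 1;0 0 0 1.2 0 0 1;0 0 0 1.2 0 0 1;0 0 0 1.2 0 0 1'; python3 -m creep '0 0 0 1.2 0 0 1;0 0 0 1.2 0 0 1;0 0 0 1 0 0 1;0 0 0 0 0 0 1;0 0 0 0 0 0 1;0 0 0 0 0 0 1;0 0 0 0 0 0 1'
python3 - <<'E'
from h import *
print(sensors.read_state()['eef_pos'])
K,T=campose("top")
im=cams.camera("top")[:,:,::-1];cv2.imwrite("pics/t6.png",im)
v=np.array([.5659,.0071,.169]);c,n=np.cos(v[2]),np.sin(v[2])
W=lambda x,y,z:np.array([v[0]+c*x-n*y,v[1]+n*x+c*y,z])
for x,y,z in((.03,.07,.075),(.0,.07,.075),(-.03,.07,.075),(-.095,.0,.075),(-.04,-.08,.075),(.058,.09,.185)):
    u=proj(W(x,y,z),K,T).round().astype(int);print((x,y),u,im[u[1],u[0]],cv2.imread("pics/top.png")[u[1],u[0]])
E
```

```text
t: 11.67
eef_pos: [0.5488, 0.0342, 0.1859]
tcp_rot: [[-0.985, -0.173, 0.005], [-0.173, 0.985, 0.0], [-0.005, -0.0, -1.0]]
ft_force: [-0.0, 0.9, -0.2]
width: 0.0004
grip_force: 0.0
t: 12.25
eef_pos: [0.5161, 0.0284, 0.1839]
tcp_rot: [[-0.985, -0.173, 0.002], [-0.173, 0.985, 0.001], [-0.002, 0.0, -1.0]]
ft_force: [0.0, -0.4, 0.7]
width: 0.0005
grip_force: 0.0
[0.5161 0.0284 0.1839]
(0.03, 0.07) [203 186] [ 80 110 105] [201 248 254]
(0.0, 0.07) [204 195] [ 80 111 105] [180 235 251]
(-0.03, 0.07) [205 204] [ 78 110 105] [184 238 252]
(-0.095, 0.0) [230 221] [ 72 100  96] [208 215 209]
(-0.04, -0.08) [252 200] [125 159  95] [191 242 253]
(0.058, 0.09) [191 173] [ 94 104 109] [153 195 116]
```

Run:
```python
from h import *
K,T=campose("scene")
im=cams.camera("scene")[:,:,::-1];old=cv2.imread("pics/scene.png");cv2.imwrite("pics/s6.png",im)
v=np.array([.5659,.0071,.169]);c,n=np.cos(v[2]),np.sin(v[2])
W=lambda x,y,z:np.array([v[0]+c*x-n*y,v[1]+n*x+c*y,z])
for th in(1.58,.0):
  for r,y in((.09,.07),(.09,-.07),(.06,-.04),(.11,-.09),(.03,-.08),(.158,.0),(.158,.037)):
    u=proj(W(.059-r*np.cos(th),y,.071+r*np.sin(th)+.004*np.cos(th)),K,T).round().astype(int);print(th,(r,y),u,im[u[1],u[0]],old[u[1],u[0]])
```

```text
1.58 (0.09, 0.07) [241 149] [60 57 57] [ 78 107  62]
1.58 (0.09, -0.07) [269 169] [119 136 149] [ 79 108  65]
1.58 (0.06, -0.04) [262 171] [125 141 156] [ 79 108  67]
1.58 (0.11, -0.09) [273 168] [113 128 139] [149 203 103]
1.58 (0.03, -0.08) [270 184] [153 172 185] [ 80 109  67]
1.58 (0.158, 0.0) [255 143] [155 172 185] [218 221 222]
1.58 (0.158, 0.037) [247 138] [147 162 172] [180 189 195]
0.0 (0.09, 0.07) [222 179] [ 96 132  70] [ 84 112  71]
0.0 (0.09, -0.07) [248 200] [166 221 110] [117 184 227]
0.0 (0.06, -0.04) [249 191] [ 85 113  64] [217 254 255]
0.0 (0.11, -0.09) [248 206] [110 132 103] [181 233 127]
0.0 (0.03, -0.08) [263 193] [174 228 117] [ 90 122  74]
0.0 (0.158, 0.0) [219 199] [188 190 192] [254 254 254]
0.0 (0.158, 0.037) [213 193] [ 99 110 119] [ 98 111 122]
```

The lid is shut (scene pixels at the shut-lid position turned green, old upright position shows background). Go to the hook, turning by −3.23 rad in the world on the way.

```bash
python3 -m creep '0 0 0 0 -1 -1 .4;0 0 0 1.4 -2 -1 .4;0 0 0 1.7 -3 0 .4;0 0 0 1.7 -3.1 0 .4;0 0 0 1.7 -3.2 0 .4;0 0 0 1.7 -3.2 0 .4;0 0 0 1.2 -3.2 0 .4;0 0 0 .7 -2 0 .4;0 0 0 0 -1 0 .4'; python3 -m creep '0 0 .12 0 0 0 .4;0 0 .12 0 0 0 .4;0 0 .12 0 0 0 .4;0 0 .12 0 0 0 .4;0 0 .12 0 0 0 .4;0 0 .12 0 0 0 .4;0 0 .12 0 0 0 .4;0 0 .12 0 0 0 .4;0 0 .12 0 0 0 .4;0 0 .12 0 0 0 .4'; python3 -m creep '0 0 .12 0 0 0 .4;0 0 .12 0 0 0 .4;0 0 .12 0 0 0 .4;0 0 .12 0 0 0 .4;0 0 .12 0 0 0 .4;0 0 .12 0 0 0 .4;0 0 .12 0 0 0 .4;0 0 .12 0 0 0 .4;0 0 .12 0 0 0 .4;0 0 .12 0 0 0 .4'; python3 -m creep '0 0 .12 0 0 0 .4;0 0 .12 0 0 0 .4;0 0 .12 0 0 0 .4;0 0 .12 0 0 0 .4;0 0 .12 0 0 0 .4;0 0 .12 0 0 0 .4;0 0 .11 0 0 0 .4;0 0 0 0 0 0 .4;0 0 0 0 0 0 .4;0 0 0 0 0 0 .4'
python3 - <<'E'
from h import *
s=sensors.read_state();print(s['joints']);delta(np.array([.454,-.203,.2]),-1.487)
K,T=campose("wrist");im=cams.camera("wrist")[:,:,::-1];cv2.imwrite("pics/w7.png",im)
o=np.array([.4406,-.2342]);yx=-3.057;c,n=np.cos(yx),np.sin(yx)
H=lambda x,y,z:np.array([o[0]+(c*x-n*y)/1e3,o[1]+(n*x+c*y)/1e3,z/1e3])
print(proj([H(-59,0,5),H(46,0,5),H(-16,-30,11),H(-5,24,5)],K,T))
m=(im.min(2)>190).astype(np.uint8)
k,l,st,ce=cv2.connectedComponentsWithStats(m)
for i in range(1,k):
    if st[i,4]>300: print(st[i],ce[i])
E
```

```text
t: 13.1
eef_pos: [0.4513, -0.2072, 0.2027]
tcp_rot: [[-0.986, -0.167, -0.002], [-0.167, 0.986, -0.002], [0.002, -0.001, -1.0]]
ft_force: [-0.5, -0.5, 0.4]
width: 0.0527
grip_force: 0.0
t: 13.93
eef_pos: [0.4543, -0.2016, 0.2031]
tcp_rot: [[-0.515, 0.857, 0.001], [0.857, 0.515, 0.001], [0.0, 0.001, -1.0]]
ft_force: [-0.4, -0.6, 0.2]
width: 0.053
grip_force: 0.0
t: 14.77
eef_pos: [0.4543, -0.2015, 0.203]
tcp_rot: [[0.612, 0.791, 0.001], [0.791, -0.612, 0.001], [0.001, 0.0, -1.0]]
ft_force: [0.7, -0.4, -1.2]
width: 0.0528
grip_force: 0.0
t: 15.6
eef_pos: [0.4536, -0.2023, 0.203]
tcp_rot: [[0.996, 0.09, 0.0], [0.09, -0.996, 0.0], [0.0, -0.0, -1.0]]
ft_force: [0.1, -0.1, -0.5]
width: 0.0529
grip_force: 0.0
[ 0.04    0.5883  0.4626  1.982  -0.4145  0.6638 -0.7138]
pos [ 0.4536 -0.2023  0.203 ] rotvec [-0.0005 -0.0002  0.0064] shift_cm now-axes [0.0364 0.0714 0.2962] target-axes [0.0369 0.071  0.2962]
[[281.351  127.758 ]
 [279.0029 216.457 ]
 [254.395  166.4164]
 [300.7005 175.0841]]
[150   0  14  65 306] [156.4967  32.6928]
[ 311    0  201   78 4120] [387.1769  25.1891]
[   0   63   89   90 5275] [ 38.3848 108.9778]
[ 412  111   61   61 1532] [441.9987 140.9752]
[249 182  54  36 570] [271.4614 205.793 ]
```

Run:
```python
import cv2,numpy as np
g=cv2.imread("pics/w7.png");b=g.astype(int)
gr=cv2.cvtColor(g,cv2.COLOR_BGR2GRAY);sat=cv2.cvtColor(g,cv2.COLOR_BGR2HSV)[:,:,1]
for v in range(112,238,3): print(v,' '.join('%3d'%x for x in gr[v,230:332:3]))
```

```text
112  39  40  42  45  38  40  34  40  38  39  36  50  52  57  59  62  61  58  56  56  58  55  60  61  58  55  58  55  54  57  58  53  52  55
115  47  44  46  37  39  38  37  36  38  39  42  44  50  52  49  60  63  61  56  59  58  59  59  57  54  59  54  57  57  52  53  53  56  50
118  54  47  52  45  45  43  33  37  41  42  36  43  47  55  55  61  62  62  57  59  61  57  54  56  57  58  52  55  53  51  54  53  54  53
121  47  54  50  48  44  45  42  40  41  37  39  43  45  51  56  63  62  64  63  64  64  63  57  55  55  60  55  55  53  55  57  52  50  54
124  51  55  53  51  49  42  38  44  47  47  39  48  52  56  65  64  63  63  62  58  62  62  58  57  54  59  54  54  52  56  57  53  55  53
127  54  57  57  55  52  48  45  41  47  44  44  54  59  59  57  59  57  59  63  62  64  63  60  58  61  56  54  54  54  55  53  53  50  55
130  48  52  54  62  56  55  55  50  51  49  45  49  83 137 146 148 150 151 147 134  71  63  62  58  59  62  57  55  54  55  54  55  95  49
133  55  55  57  56  63  59  61  51  54  49 100 148 151 162 161 159 161 158 157 157 153 140  60  62  61  57  58  57  51 
[... 4079 characters left out ...]

223 100  99  99 102 107 105 108 110 117 118 120 121 120 122 116 117 113 118 120 120 118 125 123 127 128 127 126 129 127 129 128 127 128 125
226 100 102 103 102 104 104 107 110 114 115 125 124 122 122 121 117 115 116 117 119 116 122 126 126 129 127 126 130 123 128 128 127  55 107
229 101 100 100 103 106 103 103 106 111 113 118 123 124 128 122 117 116 117 114 113 116 124 126 123 123 120 126  28  28  32  28  31  27  26
232 100  99  98 101 104 102 106 108 118 116 112 114 117 119 120 115 115 109 114 117 114 120 128 121 123 123 132  29  26  19  26  25  27  34
235  99 104  99 101 102 105 103 111 111 111 113 111 111 119 119 113 114 113 114 116 123 124 123 124 124 122 125  23  28  23  26  26  26  28
```

Run:
```python
from h import *
K,T=campose("wrist")
g=cv2.GaussianBlur(cv2.imread("pics/w7.png",0),(3,3),0).astype(int)
L=[];Rr=[]
for v in list(range(146,182,4))+[190,194,198]:
    d=np.diff(g[v,240:270]);i=d.argmax();j=d.argmin() if v<172 else -1
    L.append((v,240.5+i));Rr.append((v,240.5+j))
print(L);print(Rr)
P=np.array([ray((u,v),.011,K,T)[:2] for v,u in L]);k=np.polyfit(P[:,0],P[:,1],1);print(k,np.arctan(k[0]))
P2=np.array([ray((u,v),.011,K,T)[:2] for v,u in Rr[:6]]);print(P2.mean(0),P.mean(0),np.polyval(k,.454))
for v,u in((129.5,277),(217.8,279)): print(ray((u,v),.0055,K,T))
print("gate", [ray((u,v),.009,K,T) for u,v in((299.5,178),(299.5,190))])
```

```text
[(146, np.float64(250.5)), (150, np.float64(249.5)), (154, np.float64(248.5)), (158, np.float64(248.5)), (162, np.float64(248.5)), (166, np.float64(248.5)), (170, np.float64(248.5)), (174, np.float64(248.5)), (178, np.float64(248.5)), (190, np.float64(248.5)), (194, np.float64(248.5)), (198, np.float64(248.5))]
[(146, np.float64(259.5)), (150, np.float64(257.5)), (154, np.float64(257.5)), (158, np.float64(257.5)), (162, np.float64(257.5)), (166, np.float64(257.5)), (170, np.float64(257.5)), (174, 239.5), (178, 239.5), (190, 239.5), (194, 239.5), (198, 239.5)]
[ 0.0647 -0.2262] 0.06462191749590411
[ 0.466 -0.206] [ 0.4489 -0.1972] -0.1968255983395554
[ 0.4969 -0.2248  0.0055]
[ 0.3931 -0.2384  0.0055]
gate [array([ 0.4447, -0.2563,  0.009 ]), array([ 0.4305, -0.2581,  0.009 ])]
```

```bash
python3 -m creep '0 0 0 -.2 0 2 .55;0 0 0 0 0 3 .55;0 0 0 0 0 3 .55;0 0 0 0 0 3 .55;0 0 0 0 0 3 .55;0 0 0 0 0 2 .55;0 0 0 0 0 1 .55;0 0 0 0 0 0 .55;0 0 0 0 0 0 .55;0 0 0 0 0 0 .55'; python3 -m creep '0 0 0 0 0 1 .55;0 0 0 0 0 1 .55;0 0 0 0 0 .5 .55;0 0 0 0 0 .3 .55;0 0 0 0 0 0 .55;0 0 0 0 0 0 .55;0 0 0 0 0 0 .55'
```

```text
t: 16.48
eef_pos: [0.4518, -0.2037, 0.0342]
tcp_rot: [[0.996, 0.086, 0.002], [0.086, -0.996, -0.001], [0.002, 0.001, -1.0]]
ft_force: [0.7, 0.7, -0.1]
width: 0.0398
grip_force: 0.0
t: 17.07
eef_pos: [0.4511, -0.2034, 0.0052]
tcp_rot: [[0.996, 0.086, 0.0], [0.086, -0.996, -0.0], [0.0, 0.0, -1.0]]
ft_force: [0.3, -0.0, 0.7]
width: 0.0399
grip_force: 0.0
```

```bash
python3 -m creep '0 0 0 0 0 .2 .55;0 0 0 0 0 0 1;0 0 0 0 0 0 1;0 0 0 0 0 0 1;0 0 0 0 0 0 1;0 0 0 0 0 0 1;0 0 0 0 0 0 1;0 0 0 0 0 0 1;0 0 0 0 0 0 1' 45;python3 -m creep '0 0 0 0 0 -1 1;0 0 0 0 0 -2 1;0 0 0 0 0 -3 1;0 0 0 0 0 -3.5 1;0 0 0 0 0 -3.5 1;0 0 0 0 0 -2 1;0 0 0 0 0 0 1;0 0 0 0 0 0 1;0 0 0 0 0 0 1;0 0 0 0 0 0 1'
python3 - <<'E'
from h import *
K,T=campose("wrist");im=cams.camera("wrist")[:,:,::-1];cv2.imwrite("pics/w8.png",im)
s=sensors.read_state();print(s['eef_pos'],s['tcp_rot'][:,1])
def H(x,y,z,xg=-16,d=3):  # hook mm -> world ; tool x=-hook x, tool y=hook y ; d: TCP height above hook bottom
    return s['eef_pos']+s['tcp_rot']@(np.array([-(x-xg),y+30,-(z-d)])/1e3)
print(proj([H(-59,-3,5.5),H(46,-3,5.5),H(-16,-30,11),H(0,24,9),H(20,24,9)],K,T))
gr=cv2.cvtColor(im,cv2.COLOR_BGR2GRAY)
for v in range(60,250,5): print(v,' '.join('%3d'%x for x in gr[v,225:355:4]))
E
```

```text
t: 17.82
eef_pos: [0.451, -0.2033, 0.0031]
tcp_rot: [[0.996, 0.086, 0.0], [0.086, -0.996, 0.0], [0.0, -0.0, -1.0]]
ft_force: [0.7, 0.8, 1.0]
width: 0.0003
grip_force: 0.0
t: 18.65
eef_pos: [0.4502, -0.2027, 0.1521]
tcp_rot: [[0.996, 0.086, -0.002], [0.086, -0.996, 0.001], [-0.002, -0.001, -1.0]]
ft_force: [0.2, -0.8, -0.3]
width: 0.0001
grip_force: 0.0
[ 0.4502 -0.2028  0.1521] [ 0.0857 -0.9963 -0.0014]
[[305.1134 151.6596]
 [298.0458 325.8367]
 [253.0813 233.146 ]
 [350.3992 258.7137]
 [347.7111 290.7117]]
60 115 123 123 125 115 119 120 122 121 127 127 132 126 132  85  66  66  63  63  65 117 119 120 115 119 116 253 251 140 129 126 120 115
65 116 122 121 119 107 111 104 102 102 117 130 136 145  60  66  67  65  65  63  64  60 120 116 117 114 112 255 252 121 123 123 118 116
70 118 122 122 115 103 106 107 100  97 116 132  69  70  67  68  66  68  66  69  68 127 122 120 119 119 117 120 126 125 127 122 116 114
75 116 118 114 109 102 100 103 102 106 126  70  68  68  68  65  67  71  67  68  64  68 129 123 120 120 119 116 119 123 121 117 110 113
80 116 117 110  98  89  91  89  93  49  57  63 
[... 3872 characters left out ...]
 142 141 143 143 138
225 116 120 118 103 123 122 118 118 183 255 255 255 255 255 255 254 255 255 255 255 121 132 138 140 140 139 140 141 141 141 139 143 135
230 102  30  31  37  31  31  27  24  26  24  24  21  34  28  16 227 212 190 119 128 134 137 140 140 138 141 139 139 146 139 140 139 142
235  31  37  31  34  28  27  31  27  32  24  27  35  33  35  35  28 137 132 135 139 143 143 143 142 144 140 142 147 142 142 140 141 141
240  33  35  31  30  32  29  25  22  26  28  25  22  35  34  29  30  33  36  34  41  32  33  33  36  36  35  37  30  32  38  32  36  35
245  33  33  35  31  27  26  31  27  25  29  29  29  39  33  31  33  35  35  30  27  34  35  37  36  30  30  36  36  32  35  35  30  38
```

Run:
```python
from h import *
K,T=campose("wrist");im=cv2.imread("pics/w8.png");s=sensors.read_state();print(s['eef_pos'],s['width'])
gr=cv2.cvtColor(im,cv2.COLOR_BGR2GRAY)
for v in(165,175,200,205):print(v,gr[v,240:268])
print(gr[120:136,281],gr[222:238,290])
for u,v in((249,170),(260,170),(249,200),(260,200)): print(ray((u,v),.011,K,T))
for u,v in((283,128.5),(290,232)): print(ray((u,v),.0055,K,T))
```

```text
[ 0.4502 -0.2028  0.1521] 0.0003120161085952534
165 [ 69  73  72  70  74  72  69  67 116 150 156 158 159 156 158 158 153 152
  84  72  71  70  69  75  74  72  73  71]
175 [ 69  70  71  70  70  70  71  66 120 151 159 161 158 159 159 157 152 151
  85  73  76  74  71  73  70  71  73  71]
200 [133 132 129 131 133 131 134 126 219 254 255 255 255 255 255 254 251 222
 131 130 134 131 134 135 134 136 138 136]
205 [127 126 132 129 133 133 132 123 225 254 255 255 255 255 255 255 252 208
 132 129 131 133 134 131 132 131 131 130]
[ 64  66  68  68  68  66  64  96 143 157 162 170 172 170 164 158] [219 242 251 255 255 255 255 255 204 124 123 124 129 131  72  26]
[ 0.4554 -0.1976  0.011 ]
[ 0.4563 -0.2084  0.011 ]
[ 0.4249 -0.2001  0.011 ]
[ 0.4258 -0.2111  0.011 ]
[ 0.4977 -0.227   0.0055]
[ 0.3921 -0.2459  0.0055]
```

The grasp closed on nothing and the hook hasn't moved, so the fingertips may be higher than assumed. I'll probe the table beside the hook with shut fingers.

```bash
python3 -m creep '0 0 0 0 -3 2 1;0 0 0 0 -3 3 1;0 0 0 0 0 3.5 1;0 0 0 0 0 3.5 1;0 0 0 0 0 2 1;0 0 0 0 0 .8 1;0 0 0 0 0 0 1;0 0 0 0 0 0 1;0 0 0 0 0 0 1' 10;for i in 1; do python3 -m creep '0 0 0 0 0 .1 1;0 0 0 0 0 .1 1;0 0 0 0 0 .1 1;0 0 0 0 0 .1 1;0 0 0 0 0 .1 1;0 0 0 0 0 0 1;0 0 0 0 0 0 1'; done
```

```text
t: 19.45
eef_pos: [0.4464, -0.1445, 0.0065]
tcp_rot: [[0.996, 0.085, 0.001], [0.085, -0.996, -0.001], [0.001, 0.001, -1.0]]
ft_force: [0.5, -0.6, 0.0]
width: 0.0004
grip_force: 0.0
t: 20.03
eef_pos: [0.4459, -0.144, 0.0006]
tcp_rot: [[0.996, 0.086, -0.0], [0.086, -0.996, 0.0], [-0.0, -0.0, -1.0]]
ft_force: [-0.4, 0.2, 0.2]
width: 0.0008
grip_force: 0.0
```

```bash
python3 -m creep '0 0 0 0 0 .15 1;0 0 0 0 0 .15 1;0 0 0 0 0 0 1;0 0 0 0 0 0 1'|grep -E 'eef|ft'; python3 -m creep '0 0 0 0 0 .15 1;0 0 0 0 0 .15 1;0 0 0 0 0 0 1;0 0 0 0 0 0 1'|grep -E 'eef|ft'
```

```text
eef_pos: [0.4458, -0.144, -0.0025]
ft_force: [-0.4, 0.5, 0.0]
eef_pos: [0.4458, -0.144, -0.0055]
ft_force: [-0.4, -0.2, -0.2]
```

```bash
python3 -m creep '0 0 0 0 0 .15 1;0 0 0 0 0 .15 1;0 0 0 0 0 0 1;0 0 0 0 0 0 1'|grep -E 'eef|ft'; python3 -m creep '0 0 0 0 0 .15 1;0 0 0 0 0 .1 1;0 0 0 0 0 0 1;0 0 0 0 0 0 1'|grep -E 'eef|ft'
```

```text
eef_pos: [0.4458, -0.144, -0.0085]
ft_force: [-0.6, 0.5, -0.1]
eef_pos: [0.4459, -0.144, -0.0109]
ft_force: [0.4, 0.0, 0.6]
```

```bash
python3 -m creep '0 0 0 0 0 .12 1;0 0 0 0 0 .12 1;0 0 0 0 0 0 1;0 0 0 0 0 0 1'|grep -E 'eef|ft'; python3 -m creep '0 0 0 0 0 .1 1;0 0 0 0 0 .1 1;0 0 0 0 0 0 1;0 0 0 0 0 0 1'|grep -E 'eef|ft'
```

```text
eef_pos: [0.4459, -0.144, -0.0133]
ft_force: [-0.0, -0.6, 0.2]
eef_pos: [0.4459, -0.144, -0.0152]
ft_force: [-1.3, -0.4, -0.6]
```

No contact even at −15 mm: the usable fingertips end well behind the TCP, so the grasp should be made with the grasp point at bar height (TCP ≈ −0.012).

```bash
python3 -m creep '0 0 0 0 0 -2 .55;0 0 0 0 0 -3 .55;0 0 0 .1 1 -1 .55;0 0 0 0 2 0 .55;0 0 0 0 2 0 .55;0 0 0 0 .95 0 .55;0 0 0 0 0 0 .55;0 0 0 0 0 0 .55;0 0 0 0 0 0 .55' 45; python3 -m creep '0 0 0 0 0 1.5 .55;0 0 0 0 0 2 .55;0 0 0 0 0 1.3 .55;0 0 0 0 0 .6 .55;0 0 0 0 0 .3 .55;0 0 0 0 0 0 .55;0 0 0 0 0 0 .55;0 0 0 0 0 0 .55'
```

```text
t: 22.78
eef_pos: [0.4515, -0.2015, 0.0444]
tcp_rot: [[0.996, 0.087, -0.001], [0.087, -0.996, 0.002], [-0.001, -0.002, -1.0]]
ft_force: [0.5, 0.1, -0.2]
width: 0.0397
grip_force: 0.0
t: 23.45
eef_pos: [0.4524, -0.2032, -0.0117]
tcp_rot: [[0.996, 0.086, 0.001], [0.086, -0.996, -0.0], [0.001, 0.0, -1.0]]
ft_force: [-0.4, -0.1, -0.5]
width: 0.0393
grip_force: 0.0
```

```bash
python3 -m creep '0 0 0 0 0 0 1;0 0 0 0 0 0 1;0 0 0 0 0 0 1;0 0 0 0 0 0 1;0 0 0 0 0 0 1;0 0 0 0 0 0 1;0 0 0 0 0 0 1;0 0 0 0 0 0 1' 45
```

```text
t: 24.12
eef_pos: [0.452, -0.2028, -0.0122]
tcp_rot: [[0.996, 0.086, -0.0], [0.086, -0.996, 0.001], [0.0, -0.001, -1.0]]
ft_force: [-0.3, 2.3, 3.0]
width: 0.0079
grip_force: 45.0
```

Gripped. Lift and measure the hook's position in the hand.

```bash
python3 -m creep '0 0 0 0 0 -1 1;0 0 0 0 0 -2 1;0 0 0 0 0 -3 1;0 0 0 0 0 -3.5 1;0 0 0 0 0 -3.5 1;0 0 0 0 0 -2 1;0 0 0 0 0 0 1;0 0 0 0 0 0 1;0 0 0 0 0 0 1;0 0 0 0 0 0 1'
python3 - <<'E'
from h import *
K,T=campose("wrist");im=cams.camera("wrist")[:,:,::-1];cv2.imwrite("pics/w9.png",im)
s=sensors.read_state();print(s['eef_pos'],s['tcp_rot'][:,1],s['width'],s['ft_force'])
def H(x,y,z,xg=-16,d=-12.2):
    return s['eef_pos']+s['tcp_rot']@(np.array([-(x-xg),y+30,-(z-d)])/1e3)
print(proj([H(-59,-3,5.5),H(46,-3,5.5),H(-34,-30,11),H(23,-30,11),H(-30,24,11),H(0,24,11),H(20,24,9)],K,T))
gr=cv2.cvtColor(im,cv2.COLOR_BGR2GRAY)
for v in range(120,340,6): print(v,' '.join('%3d'%x for x in gr[v,215:405:6]))
E
```

```text
t: 24.95
eef_pos: [0.4512, -0.2027, 0.1364]
tcp_rot: [[0.996, 0.086, -0.002], [0.086, -0.996, 0.001], [-0.002, -0.002, -1.0]]
ft_force: [-1.2, -0.6, -1.3]
width: 0.0077
grip_force: 45.0
[ 0.4511 -0.2028  0.1364] [ 0.0855 -0.9963 -0.0015] 0.007534502724327136 [ 0.5693  0.478  -0.8351]
[[310.1313 156.1151]
 [301.7044 344.0247]
 [252.9861 210.1093]
 [253.1    314.2385]
 [365.7039 218.0803]
 [360.391  274.5053]
 [355.9449 306.9111]]
120  82  74  81  80  71  61  62  67  62  73  87  91  98  97  94  87  92  91  83  81 168 167  84  82  79  84  89 172 167 166 163 158
126  82  77  82  82  78  68  67  69  69  87  93  97  95 102  96  94  91  85  87  80  85  82  80  83  84  83  86 173 173 172 168 167
132  84  83  83  91  92  84  77  77  76  96  95  98  96  98 103  99  96  94  89  83  80  85  80  81  86  82  76 171 171 179 180 179
138  88  89  87  90  98  96  92  87  89  96  96 100  99 101  98  96  95  93  90  88  85  78  83  84  85  84  88 173 171 177 186 188
144  87  93  95  99 100 100 102  96  95  99 101  97  99  99  98  96  96  95  90  91  84  87  85  85  89  87 166 174 180 186 190 192
150  94
[... 3516 characters left out ...]
  56  55  60  57  57  55  57  58  56  58
312  54  52  60  61  57 110 255 255 255  62  61  61  57  54 124 163  60  56  59  56  57  58  54  59  57  58  58  58  56  57  58  58
318  45  48  53  55  55 119 255 255 255  54  55  58  50  45 130 167  56  62  54  59  59  55  58  59  56  59  59  55  50  57  55  57
324  50  49 233 233 241 239 227 255 255 255 237 190  50  47 128  95  58  58  55  57  57  58  58  55  56  55  61  58  56  58  57  58
330  47  50 243 240 235 232 232 255 255 255 255 255  54  47  47  44  54  55  57  57  60  55  56  55  56  56  58  60  58  58  60  54
336  52  49 233 235 237 238 221 231 238 255 255 255 177  46  50  46  60  59  58  58  60  59  60  61  55  57  60  58  60  56  60  53
```

Hinge pin seen at (368,216) vs predicted (365.7,218): the hook sits with TCP at about hook x ≈ −14.5. Rotate, then move in front of the staple.

```bash
python3 -m creep '0 0 -.118 0 0 -.5 1;0 0 -.118 0 0 -.5 1;0 0 -.118 0 0 -.5 1;0 0 -.118 0 0 0 1;0 0 -.118 0 0 0 1;0 0 -.118 0 0 0 1;0 0 -.118 0 0 0 1'; python3 -m creep '0 0 -.118 0 0 0 1;0 0 -.118 0 0 0 1;0 0 -.118 0 0 0 1;0 0 -.118 0 0 0 1;0 0 -.118 0 0 0 1;0 0 -.118 0 0 0 1;0 0 -.118 0 0 0 1;0 0 0 1 0 0 1;0 0 0 2 0 0 1;0 0 0 3 0 0 1'; python3 -m creep '0 0 0 3 0 0 1;0 0 0 3 0 0 1;0 0 0 3 0 0 1;0 0 0 3 0 0 1;0 0 0 2.5 0 0 1;0 0 0 2 0 0 1;0 0 0 1 0 0 1;0 0 0 0 0 0 1;0 0 0 0 0 0 1;0 0 0 0 0 0 1'
python3 - <<'E'
from h import *
delta(np.array([.412,.0352,.068]),.169);s=sensors.read_state();print(s['joints'],s['t'])
K,T=campose("wrist");im=cams.camera("wrist")[:,:,::-1];cv2.imwrite("pics/w10.png",im)
v=np.array([.5659,.0071,.169]);c,n=np.cos(v[2]),np.sin(v[2])
W=lambda x,y,z:np.array([v[0]+c*x-n*y,v[1]+n*x+c*y,z])
print(proj([W(-.077,.025,.104),W(-.077,-.025,.104),W(-.077,.025,.085),W(-.104,.04,.075),W(-.059,.098,.075)],K,T))
E
```

```text
t: 25.58
eef_pos: [0.4513, -0.2031, 0.1517]
tcp_rot: [[0.608, 0.794, -0.002], [0.794, -0.608, 0.001], [-0.0, -0.002, -1.0]]
ft_force: [-1.2, 0.5, -0.2]
width: 0.0071
grip_force: 45.0
t: 26.42
eef_pos: [0.4418, -0.1453, 0.1521]
tcp_rot: [[-0.158, 0.987, 0.0], [0.987, 0.158, -0.001], [-0.001, 0.0, -1.0]]
ft_force: [-0.1, 1.3, -1.0]
width: 0.0075
grip_force: 45.0
t: 27.25
eef_pos: [0.4128, 0.0277, 0.1525]
tcp_rot: [[-0.164, 0.986, -0.0], [0.986, 0.164, -0.001], [-0.0, -0.001, -1.0]]
ft_force: [0.3, 0.6, -1.0]
width: 0.0078
grip_force: 45.0
pos [0.4128 0.0277 0.1525] rotvec [-0.0005  0.0005 -0.0045] shift_cm now-axes [0.7559 0.0521 8.4528] target-axes [0.7517 0.0512 8.4532]
[-0.2763  0.5635  0.1504  2.2534 -0.2413  0.3395  0.2436] 27.25
[[353.1296 229.9971]
 [348.2398 291.3748]
 [345.9075 220.9903]
 [309.9123 199.1024]
 [372.9047 124.6472]]
```

Run:
```python
import cv2
gr=cv2.imread("pics/w10.png",0)
for v in range(110,262,5): print(v,' '.join('%3d'%x for x in gr[v,280:410:4]))
```

```text
110 163 138 149 154 156 157 162 160 185 190 163 159 139 129 128 125 124 127 127 134 135 144 162 173 193 238 238 207 196 188 173 170 167
115 177 149 145 146 152 152 157 168 180 179 157 148 137 133 121 116 120 124 149 138 255 254 144 150 145 103 211 242 254 255 255 255 255
120 183 146 140 149 150 153 152 155 151 157 152 146 137 127 122 117 121 124 134 132 128 146 143 156 180  67 125 139 255 126 129 128 109
125 162 162 152 152 154 159 151 154 151 152 152 154 149 134 124 126 139 131  90 102  92  94  97 117 212 214 216 215 216 213 214 215 214
130 175 168 162 158 164 163 158 156 153 148 154 152 157 151 138 139 149 102 108  91  93  94 101 192 216 214 212 213 214 214 214 215 215
135 174 173 168 162 164 162 155 158 159 152 154 254 254 254 150 145 152 162 123  93  94  91  93 209 214 215 213 214 212 214 213 215 216
140 169 175 173 169 136 175 167 157 159 175 178 254 253 253 254 152 159 173  90  92  93  92 100 222 214 214 214 213 215 214 214 215 214
145 177 106  92  93  94  94  95  92  83  87 221 182 196 159 157 159 170 189  91  93  91  93 100 216 212 213 213 214 214 214 213 213 215
150  94  94 
[... 2415 characters left out ...]
 195 255 218 212 212
240  50  52  51  54  49  53  50  52  55  53  50  54  53  55  52  55  52  52  54  52  53  51  50  56  51  52  57  53  47 255 210 212 212
245  45  51  50  50  51  48  49  53  54  52  52  52  56  53  52  53  52  52  53  52  54  52  52  53  54  53  52  51  55  50 217 211 211
250  44  49  48  50  53  46  51  52  53  53  54  52  53  50  52  52  55  52  54  52  52  55  56  53  51  50  53  52  55  49  53 163 212
255  40  44  51  47  52  45  46  52  48  53  51  54  54  52  52  48  53  49  54  54  50  50  49  53  53  51  51  54  50  51  52  53  55
260  46  48  51  52  49  45  49  50  53  52  50  50  53  53  52  54  52  50  54  51  55  49  54  50  52  51  54  51  54  54  53  55  52
```

The tongue corner is seen at ≈(311,198) vs predicted (310,199) and the lid corner at ≈(374,125) vs (373,125): case pose confirmed, lid shut. Descend in front of the staple.

```bash
python3 -m creep '0 0 0 .75 0 1 1;0 0 0 0 0 1.5 1;0 0 0 0 0 2 1;0 0 0 0 0 2 1;0 0 0 0 0 1.3 1;0 0 0 0 0 .6 1;0 0 0 0 0 0 1;0 0 0 0 0 0 1;0 0 0 0 0 0 1;0 0 0 0 0 0 1'; python3 -c "
from h import *
delta(np.array([.4603,.0434,.068]),.169)"
```

```text
t: 28.13
eef_pos: [0.4123, 0.0358, 0.0695]
tcp_rot: [[-0.166, 0.986, 0.002], [0.986, 0.166, 0.0], [-0.0, 0.002, -1.0]]
ft_force: [-0.6, -0.1, -1.1]
width: 0.0075
grip_force: 45.0
pos [0.4123 0.0358 0.0695] rotvec [ 0.0017  0.0002 -0.0025] shift_cm now-axes [-0.0422  4.862   0.1585] target-axes [-0.0543  4.8621  0.1504]
```

Push in, watching force.

```bash
python3 -m creep '0 0 0 -.05 .5 0 1;0 0 0 0 .6 0 1;0 0 0 0 .6 0 1;0 0 0 0 .6 0 1;0 0 0 0 0 0 1;0 0 0 0 0 0 1' 55|grep -E 'eef|ft|wid'; python3 -m creep '0 0 0 0 .6 0 1;0 0 0 0 .6 0 1;0 0 0 0 .6 0 1;0 0 0 0 .4 0 1;0 0 0 0 0 0 1;0 0 0 0 0 0 1'|grep -E 'eef|ft|wid|rot'
```

```text
eef_pos: [0.4339, 0.0393, 0.0686]
ft_force: [-2.7, -0.0, -1.2]
width: 0.0069
eef_pos: [0.4574, 0.0431, 0.0689]
tcp_rot: [[-0.166, 0.986, 0.002], [0.986, 0.166, 0.0], [-0.0, 0.002, -1.0]]
ft_force: [-0.0, 0.6, 0.2]
width: 0.0002
```

The grip slipped off the bar (width ≈ 0). Raise the hand and locate the hook.

```bash
python3 -m creep '0 0 0 0 0 -1 1;0 0 0 0 0 -2 1;0 0 0 0 0 -3 1;0 0 0 0 0 -3 1;0 0 0 0 0 -2 1;0 0 0 0 0 0 1;0 0 0 0 0 0 1;0 0 0 0 0 0 1;0 0 0 0 0 0 1' 45|grep -E 't:|eef|ft|wid'
python3 - <<'E'
from h import *
K,T=campose("wrist");im=cams.camera("wrist")[:,:,::-1];cv2.imwrite("pics/w11.png",im)
s=sensors.read_state();np.savez("w11.npz",K=K,T=T)
v=np.array([.5659,.0071,.169]);c,n=np.cos(v[2]),np.sin(v[2])
W=lambda x,y,z:np.array([v[0]+c*x-n*y,v[1]+n*x+c*y,z])
print(proj([W(-.077,.025,.104),W(-.077,-.025,.104),W(-.077,.025,.078),W(-.104,.04,.075),W(-.059,.098,.075)],K,T))
def Hk(x,y,z,yl): return W(-.077+(y-yl)/1e3,.025-(x-14)/1e3,.075+z/1e3)
for yl in(-9,10,25): print(yl,proj([Hk(-59,-3,5.5,yl),Hk(46,-3,5.5,yl),Hk(-34,-30,11,yl),Hk(23,-30,11,yl),Hk(-30,24,11,yl),Hk(20,24,11,yl)],K,T))
gr=cv2.imread("pics/w11.png",0)
for q in range(90,262,5): print(q,' '.join('%3d'%x for x in gr[q,200:440:6]))
E
```

```text
t: 29.88
eef_pos: [0.4552, 0.0428, 0.1776]
tcp_rot: [[-0.166, 0.986, -0.002], [0.986, 0.166, -0.0], [0.0, -0.002, -1.0]]
ft_force: [0.0, 0.3, -0.1]
width: 0.0003
[[288.0841 227.9088]
 [286.6065 283.4579]
 [285.1779 217.224 ]
 [254.5697 199.9904]
 [308.4445 133.0601]]
-9 [[294.8235 133.6056]
 [291.2856 251.7681]
 [261.7771 165.0813]
 [261.5207 230.1417]
 [327.3582 169.7884]
 [324.0915 226.8296]]
10 [[271.5584 133.6459]
 [270.1918 251.7837]
 [238.6229 165.1153]
 [239.5863 230.1619]
 [304.2684 169.8214]
 [302.0728 226.8504]]
25 [[253.1977 133.6777]
 [253.544  251.796 ]
 [220.3497 165.1422]
 [222.2753 230.1778]
 [286.046  169.8475]
 [284.6954 226.8669]]
90 156 149 129 155 162 165 160 155 164 167 152 151 151 150 155 175 176 192 193 217 217 175 149 156 153 148 152 152 150 149 156 149 146 146 253 154 149 152 254 253
95 146 153 143 147 173 172 168 159 154 154 151 152 154 147 156 185 185 206 199 205 171 153 150 161 149 148 139 143 148 153 156 147 149 150 151 149 149 157 254 254
100 148 151 149 155 178 176 172 156 156 154 151 150 147 153 146 131 137 160 152 177 149 148 152 149 146 133 136 141 
[... 4595 characters left out ...]
  54 109 209 212 213 212 210 208 208 208 182
245  46  53  50  52  46  49  48  44  42 106  46  47  40  49  50  52  55  47  55  51  52  54  51  50  53  52  52  49  52  51  49 213 212 211 212 209 209 210 208 189
250  52  49  51  53  49  53  46  45  42 106  44  42  44  51  49  51  51  52  51  56  54  52  52  53  50  52  51  50  55  52  54  49 214 213 211 211 210 206 209 185
255  47  50  52  48  44  51  43  39  44 110  42  42  46  51  48  53  43  49  54  53  52  49  49  51  52  52  49  51  55  48  52  52  42 212 212 210 210 209 209 181
260  49  55  52  53  43  50  44  42  44 113  42  43  44  48  44  53  53  51  46  52  51  57  51  50  51  49  51  48  51  51  51  50  54 143 211 210 209 209 209 176
```

The hook isn't in the staple; a bright arc at cols 200–212, rows 150–195 suggests it lies on the table in front of the tongue. Locate it.

Run:
```python
from h import *
gr=cv2.imread("pics/w11.png",0)
for q in range(96,250,6): print(q,' '.join('%3d'%x for x in gr[q,96:222:4]))
K,T=np.load("w11.npz")['K'],np.load("w11.npz")['T']
print([ray(p,.005,K,T) for p in((0,100),(100,100),(100,240),(212,150),(212,200),(212,240))])
im=cams.camera("scene")[:,:,::-1];cv2.imwrite("pics/s11.png",im)
t=cams.camera("top")[:,:,::-1];cv2.imwrite("pics/t11.png",t)
```

```text
96 105 107 104 145 136 140 142 132 140 148 158 152 152 157 162 152 157 160 166 161 156 159 158 151 145 134 149 159 155 146 144 161
102 105 105 104 147 144 147 161 154 145 144 146 149 150 151 155 153 158 161 156 156 159 171 157 147 150 156 152 154 159 158 154 170
108 105 107 105 146 147 145 171 190 177 171 149 150 148 152 156 151 152 152 154 153 154 173 159 150 152 155 160 161 167 164 166 174
114 103 106 106 147 146 136 151 173 172 195 161 152 147 150 149 151 150 149 153 155 156 164 165 162 160 160 176 173 171 164 162 170
120 104 106 107 157 150 147 145 144 152 152 224 255 254 222 223 218 192  74  80  78  81  82  83  88  87  84  89  88  86 117  85 164
126 105 107 109  87 109 110  75  72  75 218 224 213 196 145 165 212 222 229 195  71  77  82  80  80  81  91  89  90  93  94  93  88
132 105 107 102  86  81  84  95  85 222 221 197 243 228  77  77  77  89 212 223 226 193  73  78  80  80  79  86  87  88  87  99 100
138 105 107  92  80  76  83  78 220 217 192 243 242 245  89  79  78  83  82 101 214 223 225 187  75  78  80  80  83  86  89  81  86
144 111 105  83  85  86  82 224 219 190  83  
[... 1835 characters left out ...]
184 187 185 183 182 172 161 155 255 188 156 147 151 149 147 148 150 151 155 166 169 172 166 161 157
234 216 160 154 171 194 189 187 183 181 181 179 176 180 164 142 255  75 149 150 150 150 149 152 155 156 161 174 182 187 185 178 169
240 217 182 185 195 190 192 183 182 185  47  48  47  51  53  50  54  55  52  51  51  50  53  47  50  53  45  49  56  52  52  55  54
246 211 193 195 191 187 183 184 142  44  50  47  49  46  47  52  51  50  53  51  54  50  48  48  46  48  47  45  48  54  53  53  53
[array([0.1852, 0.0705, 0.005 ]), array([0.2863, 0.0876, 0.005 ]), array([ 0.2931, -0.0677,  0.005 ]), array([0.4061, 0.056 , 0.005 ]), array([0.4134, 0.0011, 0.005 ]), array([ 0.4197, -0.0462,  0.005 ])]
```

The map shows the hook lying on the table: spine runs diagonally (170,132)→(200,156), gate on the lower-left side, the ring-like hinge near (172,188) at the right end, so nose is at the upper-left end. Compute its pose.

Run:
```python
from h import *
z=np.load("w11.npz");K,T=z['K'],z['T']
S=np.array([ray(p,.009,K,T)[:2] for p in((170.5,132),(178,138),(185.5,144),(192.5,150),(199.5,156))])
d=S[0]-S[-1];d/=np.linalg.norm(d);ang=np.arctan2(d[1],d[0]);hy=np.array([-d[1],d[0]]);print("hx",d,ang,"spine",S)
E_={"A1":(119,147),"A2":(121,138),"A3":(137,121),"B1":(214,174),"B2":(210,190),"B3":(200,199),"hinge":(172,188),"gfree":(131,164)}
c=S.mean(0)
for k,p in E_.items():
    w=ray(p,.0055,K,T)[:2]-c;print(k,(w@d).round(4),(w@hy).round(4))
K,T=campose("scene");print("proj scene",proj([[*c,.01]],K,T))
np.savez("hk.npz",c=c,d=d)
```

```text
hx [-0.8555  0.5178] 2.59731395779232 spine [[0.3616 0.0679]
 [0.3699 0.0631]
 [0.3783 0.0582]
 [0.3863 0.0532]
 [0.3943 0.0481]]
A1 0.0516 0.0491
A2 0.0554 0.0399
A3 0.0528 0.0146
B1 -0.0429 0.0061
B2 -0.0508 0.0228
B3 -0.0489 0.0381
hinge -0.0179 0.0483
gfree 0.0315 0.0558
proj scene [[188.4076 209.6681]]
```

```bash
python3 -m creep '0 0 .12 0 0 0 .5;0 0 .12 0 0 0 .5;0 0 .12 0 0 0 .5;0 0 .12 0 0 0 .5;0 0 .12 0 0 0 .5;0 0 .12 0 0 0 .5;0 0 .12 0 0 0 .5;0 0 .12 0 0 0 .5;0 0 .12 0 0 0 .5;0 0 .12 0 0 0 .5' | grep -E 'eef'; python3 -m creep '0 0 .12 0 0 0 .5;0 0 .12 0 0 0 .5;0 0 .12 0 0 0 .5;0 0 .12 0 0 0 .5;0 0 .12 0 0 0 .5;0 0 .12 0 0 0 .5;0 0 .12 0 0 0 .5;0 0 .12 0 0 0 .5;0 0 .12 -1 .4 0 .5;0 0 0 -2 .8 0 .5' | grep -E 'eef';python3 -m creep '0 0 0 -2 .8 1 .5;0 0 0 -1.4 .7 2 .5;0 0 0 0 0 2 .5;0 0 0 0 0 1 .5;0 0 0 0 0 0 .5;0 0 0 0 0 0 .5;0 0 0 0 0 0 .5'
python3 - <<'E'
from h import *
K,T=campose("wrist");im=cams.camera("wrist")[:,:,::-1];cv2.imwrite("pics/w12.png",im);np.savez("w12.npz",K=K,T=T)
delta(np.array([.3859,.0533,-.0135]),-2.115);print(sensors.read_state()['joints'])
z=np.load("hk.npz");c,d=z['c'],z['d'];hy=np.array([-d[1],d[0]])
H=lambda x,y,zz:[*(c+d*(x+8.8)/1e3+hy*(y+30)/1e3),zz/1e3]
print(proj([H(-59,-3,5.5),H(46,-3,5.5),H(-30,-30,11),H(20,-30,11),H(-30,24,10),H(20,24,10)],K,T))
gr=cv2.imread("pics/w12.png",0)
for q in range(90,262,6): print(q,' '.join('%3d'%x for x in gr[q,225:353:4]))
E
```

```text
eef_pos: [0.4559, 0.0428, 0.1782]
eef_pos: [0.426, 0.046, 0.1781]
t: 32.28
eef_pos: [0.3877, 0.051, 0.1189]
tcp_rot: [[0.856, -0.517, 0.0], [-0.517, -0.856, -0.001], [0.001, 0.0, -1.0]]
ft_force: [-0.0, 0.1, -0.3]
width: 0.0443
grip_force: 0.0
pos [0.3878 0.051  0.119 ] rotvec [ 0.0003 -0.0012  0.0014] shift_cm now-axes [-0.2964 -0.1012 13.253 ] target-axes [-0.2809 -0.0963 13.2534]
[-0.4927  0.6634  0.397   2.3554 -0.9896  0.2876 -1.3171]
[[283.014  140.2209]
 [280.3846 251.0575]
 [252.0209 174.1024]
 [252.0645 227.5579]
 [313.2999 173.9434]
 [310.6899 227.2239]]
90 181 186 187 121  95  92  81  82  77  83  81  82  84  86  85  83  80  76  77  79  98 147 144 151 157 162 164 170 169 170 177 176
96 185 163  88  98  98  89  90  79  79  78  80  81  81  83  79  81  77  76  72  75 133 144 145 150 161 170 173 170 172 169 163 171
102  79  80  92  95  88  81  77  82  79  78  80  74  76  79  82  79  78  78  77  72 145 140 145 148 155 169 169 170 163 162 160 160
108  83  76  79  80  80  80  78  81  83  79  73  77  81  79  86  84  78  73  72  66 140 144 143 150 159 157 159 170 163 158 161 154
114
[... 2596 characters left out ...]
 227  43  42  87 136 140 144 145 152 169
234  76  76  78  73  75  76  66 206 206 109  74  75  61 233 236 237  78  70  70  40  40  37  39  42  45  43  45  58 147 149 166 176
240  82  74  74  74  74  74  74 190 210 200 193  91 227 231 231 146  73  68  65  33  40  34  40  39  45  48  46  44  37 155 166 166
246  77  77  72  73  75  74  73  77 100 205 212 216 211 207 207 202 205 211 219  32  42  35  42  40  40  42  42  45  42  48 107 100
252  79  80  78  80  75  75  73  73  72  73  81 101 120 133 143 146 149 132 112  39  40  36  34  41  40  39  41  45  43  46  48  58
258 107 114  79  79  72  74  72  73  76  80  90  78  75  68  66  72  79  78  79  38  35  38  38  40  40  37  41  43  44  44  42  44
```

Orientation and position confirmed (spine cols 248–259). Descend, feeling for the table.

```bash
python3 -m creep '0 0 0 -.3 0 2 .68;0 0 0 0 0 3 .68;0 0 0 0 0 3 .68;0 0 0 0 0 2.5 .68;0 0 0 0 0 1.5 .68;0 0 0 0 0 .8 .68;0 0 0 0 0 .2 .68;0 0 0 0 0 0 .68;0 0 0 0 0 0 .68;0 0 0 0 0 0 .68'; python3 -m creep '0 0 0 0 0 .15 .68;0 0 0 0 0 .15 .68;0 0 0 0 0 .1 .68;0 0 0 0 0 0 .68;0 0 0 0 0 0 .68' | grep -E "eef|ft"; python3 -m creep '0 0 0 0 0 .1 .68;0 0 0 0 0 .1 .68;0 0 0 0 0 0 .68;0 0 0 0 0 0 .68' | grep -E "eef|ft"
```

```text
t: 33.17
eef_pos: [0.4081, 0.0562, 0.0147]
tcp_rot: [[0.856, -0.515, -0.047], [-0.516, -0.857, -0.007], [-0.037, 0.03, -0.999]]
ft_force: [-0.1, 0.4, -1.0]
width: 0.0283
grip_force: 0.0
eef_pos: [0.4092, 0.0564, 0.0109]
ft_force: [-0.0, 0.1, -0.4]
eef_pos: [0.4097, 0.0564, 0.0093]
ft_force: [0.4, -0.8, -0.1]
```

Out of reach at this wrist yaw (joint 5 at its limit), but the half-turned grasp (tool yaw 1.03) is roomier, and then the hook can be pushed onto the left leg from the case's left side (hook y to case right, nose to the front; gate end stays 8 mm clear of the right leg). Back up and turn.

```bash
python3 -m creep '0 0 0 0 0 -3 .68;0 0 0 1 0 -3 .68;0 0 0 1 0 -3 .68;0 0 0 1 0 -2 .68;0 0 -.121 0 0 0 .68;0 0 -.121 0 0 0 .68;0 0 -.121 0 0 0 .68;0 0 -.121 0 0 0 .68;0 0 -.121 0 0 0 .68;0 0 -.121 0 0 0 .68' | grep -E "eef|ft";python3 -m creep '0 0 -.121 0 0 0 .68;0 0 -.121 0 0 0 .68;0 0 -.121 0 0 0 .68;0 0 -.121 0 0 0 .68;0 0 -.121 0 0 0 .68;0 0 -.121 0 0 0 .68;0 0 -.121 0 0 0 .68;0 0 -.121 0 0 0 .68;0 0 -.121 0 0 0 .68;0 0 -.121 0 0 0 .68' | grep -E "eef|ft";python3 -m creep '0 0 -.121 0 0 0 .68;0 0 -.121 0 0 0 .68;0 0 -.121 0 0 0 .68;0 0 -.121 0 0 0 .68;0 0 -.121 0 0 0 .68;0 0 -.121 0 0 0 .68;0 0 -.121 0 0 0 .68;0 0 -.121 0 0 0 .68;0 0 -.121 0 0 0 .68;0 0 -.121 0 0 0 .68'; python3 -c "
from h import *
delta(np.array([.3852,.0526,.03]),1.0265);print(sensors.read_state()['joints'])"
```

```text
eef_pos: [0.4407, 0.0418, 0.1181]
ft_force: [0.5, -0.4, -0.6]
eef_pos: [0.4407, 0.0417, 0.1181]
ft_force: [-0.1, 0.2, -0.3]
t: 36.42
eef_pos: [0.4407, 0.0416, 0.1181]
tcp_rot: [[-0.861, 0.506, -0.052], [0.507, 0.862, -0.007], [0.041, -0.032, -0.999]]
ft_force: [0.1, -0.0, 0.5]
width: 0.0285
grip_force: 0.0
pos [0.4407 0.0416 0.1181] rotvec [-0.0327 -0.0406  0.0124] shift_cm now-axes [ 4.9792 -1.5754  9.0723] target-axes [ 5.3205 -1.9319  8.8058]
[-0.019   0.6694 -0.2801  2.1393  0.4043  0.436   0.4192]
```

```bash
python3 -m creep '-.033 -.041 .012 0 0 0 .68;0 0 0 1.3 -.5 1 .68;0 0 0 1.5 -.6 2 .68;0 0 0 1.5 -.6 2.5 .68;0 0 0 1 -.2 2.3 .68;0 0 0 0 0 1 .68;0 0 0 0 0 0 .68;0 0 0 0 0 0 .68;0 0 0 0 0 0 .68';python3 -c "
from h import *
delta(np.array([.3852,.0526,-.0135]),1.0265);print(sensors.read_state()['joints'])"
```

```text
t: 37.17
eef_pos: [0.3862, 0.0493, 0.0508]
tcp_rot: [[-0.853, 0.522, -0.03], [0.522, 0.853, -0.004], [0.023, -0.019, -1.0]]
ft_force: [0.1, 0.2, -0.6]
width: 0.0282
grip_force: 0.0
pos [0.3862 0.0493 0.0508] rotvec [-0.019  -0.0235 -0.005 ] shift_cm now-axes [0.1107 0.3513 6.4302] target-axes [0.2607 0.2299 6.4313]
[-0.208   0.7888 -0.0556  2.3593  0.9768  0.0434 -0.2032]
```

Joint 6 reaches its limit; I'll tilt the hand ~0.1 rad toward the robot for reach, and grip a little nearer the hinge end (hook x ≈ −25).

```bash
python3 -m creep '.042 .068 0 -.2 .1 0 .68;0 0 0 -.2 .1 1.5 .68;0 0 0 -.2 .1 2 .68;0 0 0 -.2 .1 1.5 .68;0 0 0 -.2 .2 .8 .68;0 0 0 0 0 0 .68;0 0 0 0 0 0 .68';python3 -c "
from h import *
delta(np.array([.3912,.0490,-.0135]),1.0265);print(sensors.read_state()['joints'])"
```

```text
t: 37.75
eef_pos: [0.3889, 0.0471, -0.0009]
tcp_rot: [[-0.851, 0.518, -0.081], [0.521, 0.854, -0.011], [0.063, -0.051, -0.997]]
ft_force: [0.1, 0.4, 0.1]
width: 0.0282
grip_force: 0.0
pos [ 0.3889  0.0471 -0.0009] rotvec [-0.0513 -0.0633 -0.003 ] shift_cm now-axes [-0.1758  0.3489  1.2305] target-axes [-0.0981  0.2847  1.2554]
[-0.1646  0.9152 -0.1076  2.3082  1.5415  0.0773 -0.755 ]
```

```bash
python3 -m creep '0 0 0 -.07 .24 .4 .68;0 0 0 0 0 .4 .68;0 0 0 0 0 .3 .68;0 0 0 0 0 .15 .68;0 0 0 0 0 0 .68;0 0 0 0 0 0 .68' | grep -E "eef|ft|rot"; python3 -m creep '0 0 0 0 0 .12 .68;0 0 0 0 0 .12 .68;0 0 0 0 0 0 .68;0 0 0 0 0 0 .68' | grep -E "eef|ft"
```

```text
eef_pos: [0.3895, 0.0486, -0.0134]
tcp_rot: [[-0.851, 0.518, -0.081], [0.521, 0.854, -0.011], [0.063, -0.052, -0.997]]
ft_force: [-0.7, -0.2, -0.1]
eef_pos: [0.3892, 0.0487, -0.0163]
ft_force: [-0.9, -0.8, -0.7]
```

```bash
python3 -m creep '0 0 0 0 0 .1 .68;0 0 0 0 0 .08 .68;0 0 0 0 0 0 .68' | grep -E "eef|ft"; python3 -m creep '0 0 0 0 0 0 1;0 0 0 0 0 0 1;0 0 0 0 0 0 1;0 0 0 0 0 0 1;0 0 0 0 0 0 1' 60
```

```text
eef_pos: [0.389, 0.0486, -0.0182]
ft_force: [0.4, 0.1, 0.2]
t: 39.25
eef_pos: [0.3892, 0.0487, -0.0181]
tcp_rot: [[-0.852, 0.518, -0.081], [0.52, 0.854, -0.011], [0.063, -0.052, -0.997]]
ft_force: [0.8, 0.4, -0.3]
width: 0.0088
grip_force: 59.3
```

Solid grip this time (8.8 mm, 60 N). Lift, yaw about the vertical by +0.714 (keeping the tilt so the hook stays level).

```bash
python3 -m creep '0 0 0 0 0 -1.5 1;0 0 0 0 0 -2.5 1;0 0 0 0 0 -3.5 1;0 0 0 0 0 -3.5 1;0.0075 -.0062 -.1187 0 0 -3.5 1;0.0075 -.0062 -.1187 0 0 -2.3 1;0.0075 -.0062 -.1187 0 0 0 1;0.0075 -.0062 -.1187 0 0 0 1;0.0075 -.0062 -.1187 0 0 0 1;0.0075 -.0062 -.1187 0 0 0 1'
python3 - <<'E'
from h import *
s=sensors.read_state();r=s['tcp_rot']
for p in([.5106,.0952,.15],[.5106,.0952,.063],[.5194,.0439,.063]): print(r.T@(np.array(p)-s['eef_pos'])*100)
print(np.arctan2(r[1,1],r[0,1]), r.T@[0,0,1], r.T@[.1685,-.9857,0])
E
```

```text
t: 40.08
eef_pos: [0.4043, 0.0491, 0.1188]
tcp_rot: [[-0.986, -0.165, -0.039], [-0.162, 0.985, -0.066], [0.05, -0.059, -0.997]]
ft_force: [-0.6, -0.1, -0.9]
width: 0.0091
grip_force: 59.3
[-11.07     2.6033  -3.8374]
[-11.5025   3.1141   4.8368]
[-11.5378  -2.0818   5.141 ]
1.7368123984310124 [ 0.0497 -0.0587 -0.997 ] [-0.0062 -0.9983  0.0585]
```

```bash
python3 -m creep '0 0 0 -1 0 -2 1;0 0 0 -2.5 .6 -1 1;0 0 0 -3 .8 -.8 1;0 0 0 -2.6 .7 0 1;0 0 0 -1.5 .4 0 1;0 0 0 -.5 .1 0 1;0 0 0 0 0 0 1;0 0 0 0 0 0 1;0 0 0 0 0 0 1'
python3 - <<'E'
from h import *
s=sensors.read_state();r=s['tcp_rot']
for p in([.5106,.0952,.063],[.5194,.0439,.063]): print(r.T@(np.array(p)-s['eef_pos'])*100)
K,T=campose("wrist");im=cams.camera("wrist")[:,:,::-1];cv2.imwrite("pics/w13.png",im)
GP=s['eef_pos']-.0187*r[:,2]; hz=s['eef_pos'][2]+.0181
yw=np.arctan2(r[1,1],r[0,1])+np.pi/2; hx=np.array([np.cos(yw),np.sin(yw)]);hy=np.array([-hx[1],hx[0]])
H=lambda x,y,z:[*(GP[:2]+hx*(x+24.5)/1e3+hy*(y+30)/1e3),hz+z/1e3]
print(proj([H(-59,-3,5.5),H(46,-3,5.5),H(-30,-30,11),H(20,-30,11),H(-30,24,10),H(20,24,10),H(46,10,5)],K,T))
gr=cv2.imread("pics/w13.png",0)
for q in range(70,250,6): print(q,' '.join('%3d'%x for x in gr[q,110:280:5]))
E
```

```text
t: 40.83
eef_pos: [0.5097, 0.094, 0.1492]
tcp_rot: [[-0.986, -0.16, -0.042], [-0.157, 0.985, -0.067], [0.052, -0.06, -0.997]]
ft_force: [-0.5, -0.1, -2.8]
width: 0.0088
grip_force: 59.3
[-0.5577  0.6208  8.5836]
[-0.6189 -4.5747  8.891 ]
[[203.6033 309.123 ]
 [195.9251  97.8748]
 [255.1766 262.486 ]
 [255.2167 157.3978]
 [145.1044 258.8704]
 [137.3926 156.49  ]
 [167.8474  98.109 ]]
70  77  74  77 151 151 150 150 145 132 130 126 127 130 133 127 122 124 128 127 135 135 133 132 131 138 142 139 132 135 137 138 147 148 142
76  74  76  73 150 149 146 144 141 131 125 122 119 130 131 128 126 123 129 133 139 133 135 136 137 157 182 182 141 135 132 157 161 139 136
82  77  76  77  70 150 149 144 140 127 132 128 127 131 137 137 130 132 138 134 135 130 135 138 163 180 173 175 151 146 139 138 140 137 132
88  81  79  80 154 150 145 154 142 138 135 129 129 134 152 145 136 141 142 144 137 135 138 140 168 186 152 139 160 165 142 138 138 142 150
94  80  77  79 154 150 144 147 144 139 136 132 130 198 234 237 235 230 203 169 144 127 167 153 149 147 149 148 147 170 160 138 136 132 154
100  83  84  77 154
[... 2780 characters left out ...]

220  93  91  91  93  94  77  71  71  62  90  94  95  91  90  91  91  93  93  96  94  92  90  91  92  95  95  95 167 171 241 255 122  50 161
226  94  92  92  92  93  93  68  70  63  92  92  91  93  92  93  89  96  94  93  92  94  88  93  85  95  94  96 167 176 180 176 116  48 159
232  93  95  91  95  92  96  71  70  67  93  91  91  93  92  92  92  95  92  94  95  93  63  38  35  34  35  33 171 177 180 177  45  39  36
238  87  54  43  45  42  44  46  45  44  46  50  41  42  45  43  44  41  42  44  46  94  38  42  40  37  32  35 133 175 180 176  32  37  36
244  46  40  44  46  45  47  48  46  47  44  46  43  45  45  42  48  48  46  45  44  36  39  40  41  31  33  38  95 179 181 176  33  31  39
```

The nose end appears at row ~97 (predicted 98) and the gate's free end at ≈(140,157) as predicted, so the hook's pose in the hand is known. Descend.

```bash
python3 -m creep '0 0 0 -.3 .3 1.5 1;0 0 0 -.26 .32 2.3 1;0 0 0 0 0 2.3 1;0 0 0 0 0 1.5 1;0 0 0 0 0 .7 1;0 0 0 0 0 .2 1;0 0 0 0 0 0 1;0 0 0 0 0 0 1;0 0 0 0 0 0 1'
python3 - <<'E'
from h import *
s=sensors.read_state();r=s['tcp_rot']
for p in([.5106,.0952,.063],[.5194,.0439,.063]): print(r.T@(np.array(p)-s['eef_pos'])*100)
E
```

```text
t: 41.63
eef_pos: [0.5131, 0.0968, 0.0651]
tcp_rot: [[-0.986, -0.159, -0.038], [-0.157, 0.986, -0.065], [0.048, -0.058, -0.997]]
ft_force: [0.2, 0.2, -1.5]
width: 0.0088
grip_force: 59.3
[ 0.2605 -0.103   0.2318]
[ 0.1962 -5.2989  0.5304]
```

```bash
python3 -m creep '0 0 0 .2 -.4 .03 1;0 0 0 0 -.6 .04 1;0 0 0 0 -.6 .04 1;0 0 0 0 -.6 .04 1;0 0 0 0 -.5 .03 1;0 0 0 0 0 0 1' | grep -E "t:|eef|ft|wid"; python3 -m creep '0 0 0 0 -.6 .04 1;0 0 0 0 -.6 .04 1;0 0 0 0 -.6 .04 1;0 0 0 0 0 0 1'| grep -E "t:|eef|ft|wid"
```

```text
t: 42.13
eef_pos: [0.5146, 0.0685, 0.0639]
tcp_rot: [[-0.987, -0.158, -0.04], [-0.155, 0.986, -0.065], [0.05, -0.058, -0.997]]
ft_force: [-0.3, 3.9, -1.1]
width: 0.0089
t: 42.47
eef_pos: [0.519, 0.05, 0.0638]
tcp_rot: [[-0.987, -0.158, -0.038], [-0.156, 0.986, -0.066], [0.048, -0.06, -0.997]]
ft_force: [4.1, 3.1, -1.6]
width: 0.009
```

```bash
python3 -m creep '0 0 0 0 -.4 .03 1;0 0 0 0 -.3 .02 1;0 0 0 0 0 0 1;0 0 0 0 0 0 1;0 0 0 0 0 0 1'| grep -E "t:|eef|ft|wid"
python3 - <<'E'
from h import *
s=sensors.read_state();r=s['tcp_rot'];L=np.array([.4858,.0188])
GP=s['eef_pos']-.0187*r[:,2];yw=np.arctan2(r[1,1],r[0,1])+np.pi/2; hx=np.array([np.cos(yw),np.sin(yw)]);hy=np.array([-hx[1],hx[0]])
d=(L-GP[:2])*1e3;print("leg in hook",d@hx-24.5,d@hy-30,"bottom",s['eef_pos'][2]+.0181)
E
```

```text
t: 42.88
eef_pos: [0.5181, 0.0439, 0.0636]
tcp_rot: [[-0.986, -0.159, -0.041], [-0.156, 0.985, -0.067], [0.051, -0.059, -0.997]]
ft_force: [0.6, 0.7, -1.5]
width: 0.0093
leg in hook 12.312785325452147 -9.227708821055675 bottom 0.08166257431270567
```

Lateral force dropped to zero with the leg at hook y ≈ −9: the gate snapped. A touch more, back off to mid-space, lower onto the tongue, release and lift.

```bash
python3 -m creep '0 0 0 0 -.25 0 1;0 0 0 0 0 0 1;0 0 0 0 .4 0 1;0 0 0 0 .3 0 1;0 0 0 0 0 .3 1;0 0 0 0 0 0 1;0 0 0 0 0 0 1'| grep -E "t:|eef|ft|wid"; python3 -m creep '0 0 0 0 0 0 .66;0 0 0 0 0 0 .66;0 0 0 0 0 0 .66;0 0 0 0 0 0 .66;0 0 0 0 0 0 .66'| grep -E "t:|eef|ft|wid"; python3 -m creep '0 0 0 0 0 -.5 .66;0 0 0 0 0 -1 .66;0 0 0 0 0 -2 .66;0 0 0 0 0 -3 .66;0 0 0 0 0 -3 .66;0 0 0 0 0 -2 .66;0 0 0 0 0 0 .66;0 0 0 0 0 0 .66;0 0 0 0 0 0 .66'| grep -E "t:|eef|ft|wid"
python3 - <<'E'
from h import *
s=sensors.read_state()
K,T=campose("wrist");im=cams.camera("wrist")[:,:,::-1];cv2.imwrite("pics/w14.png",im)
v=np.array([.5659,.0071,.169]);c,n=np.cos(v[2]),np.sin(v[2])
W=lambda x,y,z:np.array([v[0]+c*x-n*y,v[1]+n*x+c*y,z])
def Hk(x,y,z,xl=12.3,yl=-4): return W(-.077-(x-xl)/1e3,.025-(y-yl)/1e3,.077+z/1e3)
print("hook",proj([Hk(-59,-3,5.5),Hk(46,-3,5.5),Hk(-30,-30,11),Hk(20,-30,11),Hk(-30,24,10),Hk(20,24,10)],K,T))
print("staple",proj([W(-.077,.025,.104),W(-.077,-.025,.104),W(-.077,.025,.085)],K,T))
gr=cv2.imread("pics/w14.png",0)
for q in range(70,262,6): print(q,' '.join('%3d'%x for x in gr[q,130:300:5]))
E
```

```text
t: 43.47
eef_pos: [0.5176, 0.0488, 0.0603]
tcp_rot: [[-0.986, -0.16, -0.04], [-0.157, 0.985, -0.066], [0.05, -0.059, -0.997]]
ft_force: [-1.2, 0.7, -0.2]
width: 0.009
t: 43.88
eef_pos: [0.5179, 0.0488, 0.0606]
tcp_rot: [[-0.986, -0.159, -0.04], [-0.157, 0.985, -0.065], [0.049, -0.058, -0.997]]
ft_force: [0.4, 0.1, -0.0]
width: 0.03
t: 44.63
eef_pos: [0.5219, 0.0558, 0.1749]
tcp_rot: [[-0.986, -0.159, -0.04], [-0.157, 0.985, -0.066], [0.05, -0.059, -0.997]]
ft_force: [-0.3, -0.0, -0.3]
width: 0.0298
hook [[226.0191 227.7697]
 [222.4643 102.226 ]
 [256.5315 196.6721]
 [256.0696 135.2518]
 [192.3746 196.1159]
 [189.3522 135.6685]]
staple [[220.6253 146.528 ]
 [155.7691 146.8378]
 [224.419  144.9643]]
70  78  81  81  70 152 153 160 156 156 165 160 161 155 145 138 136 135 141 142 136 135 135 144 145 148 147 147 147 151 174 191 151 144 147
76  83  87  84  71 161 162 165 164 160 166 163 155 148 140 139 134 133 139 142 143 135 139 148 148 150 146 146 148 175 204 185 155 148 147
82  87  84  79 162 167 169 165 169 166 165 163 160 158 148 144 139 141 145 162 158 156 150 152 150 148 145 148 172 
[... 3381 characters left out ...]

232 193 191 138  98  97  99 101 101  99 104 100  99 102  44  43  47  38  39  38 102 100 103 102 102 103 103 104  99 100  97 101  89  40  31
238  41  39  37  41  44  48  46  42 102  99 103 100  40  40  44  39  38  42  42  99 101 103 100 103 100 100 100  98  99 101 101  76  42  39
244  40  47  40  41  43  46  43  42 102 100 101  44  39  47  41  39  42  40  34 102 100 102 102 100 100 100  99 101 100  99 102  71  40  41
250  46  41  39  42  44  43  40  39  88 100  41  41  44  44  37  38  39  41  30 102 100 100 100  99 100 100 101  99  96 100  99  53  42  36
256  41  43  46  43  46  39  46  42  54  51  40  43  39  39  39  37  38  38  34 103 102 101 103 103 100 102  98  99 100  98 101  57  40  40
```

Pixel map shows the spine at cols 250–262, the gate as a straight line at cols 190–197 (rows 154–186, i.e. shut) and the left leg near (220,146) inside the D. The hand is clear; hand in.

```bash
python3 -m creep '0 0 0 0 0 -2 .66;0 0 0 0 0 0 .66;0 0 0 0 0 0 .66;0 0 0 0 0 0 .66'|head -2; python3 -c "
from plant import robot
print(robot.sign_off())"
```

```text
t: 45.02
eef_pos: [0.5226, 0.0573, 0.1941]
the job is handed in; nothing more can be done
None
```

I handed the job in at about 45 s with the punch home, the lid shut, and the hook's gate shut around the staple's left leg, by my own measurements; sign-off returned no verdict. The hook slipped from the grip once, so I picked it up again and pushed it on from the case's left side.

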